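# Pack up the counting lesson

### The job

Pack up after the counting lesson: holding the orange straightedge by its white rib, gather the scattered counters together and push them along the desk until all of them are wholly inside the open-sided wooden bay - do not touch them with the fingers or lift them - then lay the straightedge flat back on its blue felt, in line with it and wholly on it. So that the markers do not dry out, push each of the three caps fully home, upright, on the marker of its own colour. Leave the vase, the tumbler and the tape alone.

Things in the scene. Friction and masses are not known exactly. Their poses are not given: they have to be found in the camera images.
- bay: Counter bay, fixed: a low dark-wood frame, yellow patch inside. Inside 160 mm long (its x), 100 mm deep (its y); three walls, 10 mm thick, 16 mm high; no floor or sill. Its open long side faces its own -y. Origin: on the desk at the middle of the inside: mouth at y = -50 mm, back wall at y = +50 mm. Counters start 60 to 160 mm in front of the mouth, spread wider than it, up to 90 mm either side of its middle.
- ruler: Orange straightedge, loose, about 70 g: a flat board 140 mm long (its x), 36 mm wide (its y), 8 mm thick, with a white upright rib on its middle, 70 mm long (x), 18 mm thick (y), top 58 mm above the underside. Either long edge may push. Origin: centre of the underside; z up.
- ruler_handle (a point): Where to pinch the white rib (across its 18 mm thickness: the fingers close along the ruler's y): 40 mm above the centre of the ruler's underside, high enough for the fingers to clear the counters. Axes as the ruler.
- felt: The ruler's place: a blue felt sheet, flat on the desk (no thickness worth counting), 180 mm long (its x) by 76 mm wide (its y), origin at its centre. The ruler starts on it.
- counter0_center (a point): A round plastic counter (red with a white top spot), 28 mm in diameter, 12 mm thick, 14 g, lying flat on the desk; the point is its centre, 6 mm above the underside. May be absent.
- counter1_center (a point): A round plastic counter (blue with a white top spot), 28 mm in diameter, 12 mm thick, 14 g, lying flat on the desk; the point is its centre, 6 mm above the underside. May be absent.
- counter2_center (a point): A round plastic counter (green with a white top spot), 28 mm in diameter, 12 mm thick, 14 g, lying flat on the desk; the point is its centre, 6 mm above the underside. May be absent.
- counter3_center (a point): A round plastic counter (red with a white top spot), 28 mm in diameter, 12 mm thick, 14 g, lying flat on the desk; the point is its centre, 6 mm above the underside. May be absent.
- counter4_center (a point): A round plastic counter (blue with a white top spot), 28 mm in diameter, 12 mm thick, 14 g, lying flat on the desk; the point is its centre, 6 mm above the underside. May be absent.
- counter5_center (a point): A round plastic counter (green with a white top spot), 28 mm in diameter, 12 mm thick, 14 g, lying flat on the desk; the point is its centre, 6 mm above the underside. May be absent.
- cap_red_center (a point): The red marker cap, loose, 15 g: a rigid tube, outer diameter 26 mm, 50 mm tall, closed on top, standing on the desk mouth down. Bore 19 mm wide, 45 mm deep. The point is its centre, 25 mm above the rim; z to the closed end.
- shoulder_red (a point): The red marker, one of three 50 mm apart in a row along this frame's x, fixed nib up in a grey block (150 x 50 x 30 mm). The point: centre of the shoulder on its white barrel (26 mm wide), 75 mm above the desk. From it rises the red neck, 16 mm wide, tapering from 20 mm up to a 6 mm nib at 34 mm. A cap fully home rests its rim on the shoulder.
- cap_blue_center (a point): The blue marker cap, loose, 15 g: a rigid tube, outer diameter 26 mm, 50 mm tall, closed on top, standing on the desk mouth down. Bore 19 mm wide, 45 mm deep. The point is its centre, 25 mm above the rim; z to the closed end.
- shoulder_blue (a point): The blue marker, one of three 50 mm apart in a row along this frame's x, fixed nib up in a grey block (150 x 50 x 30 mm). The point: centre of the shoulder on its white barrel (26 mm wide), 75 mm above the desk. From it rises the blue neck, 16 mm wide, tapering from 20 mm up to a 6 mm nib at 34 mm. A cap fully home rests its rim on the shoulder.
- cap_green_center (a point): The green marker cap, loose, 15 g: a rigid tube, outer diameter 26 mm, 50 mm tall, closed on top, standing on the desk mouth down. Bore 19 mm wide, 45 mm deep. The point is its centre, 25 mm above the rim; z to the closed end.
- shoulder_green (a point): The green marker, one of three 50 mm apart in a row along this frame's x, fixed nib up in a grey block (150 x 50 x 30 mm). The point: centre of the shoulder on its white barrel (26 mm wide), 75 mm above the desk. From it rises the green neck, 16 mm wide, tapering from 20 mm up to a 6 mm nib at 34 mm. A cap fully home rests its rim on the shoulder.
- vase: Blue vase with dried flowers, loose, 68 mm wide, about 250 mm tall: leave it alone. Origin: centre of its underside.
- tumbler: Glass tumbler, loose, 72 mm wide, 90 mm tall: leave it alone. Origin: centre of its underside.
- tape: Yellow roll of tape lying flat, loose, 80 mm wide, 24 mm tall: leave it alone. Origin: centre of its underside.
There are look-alikes about, which are no part of the job. What is shaped like the part that bears cap_red_center but pink or yellow is not meant. Several things have the shape of the ruler; the one meant has the colours described above.

How it is judged:
By the outcome, as a careful person would: the job done as asked, in the order asked, and still so for the second after the job is handed in, with the robot touching nothing.
Of counter0, counter1, counter2, counter3, counter4, counter5 only 4 to 6 are there at a start; the rules pass over those that are not, and their reading is None.
At some moment in a run one of counter0, counter1, counter2, counter3, counter4, counter5 may be knocked a few centimetres aside while the robot is not near it.
It also fails if it takes over 210 s, if anything falls off the work surface, if the arm or the gripper's body presses on something with over 40 N, if the wrist force passes 120 N, or if a joint passes its speed limit or range.

### The arm

A 6-joint arm with a two-finger parallel gripper is mounted at the origin on the work surface. World frame = base frame: x ahead of the robot, y to its left, z up, the work surface at z = 0. Lengths are in m, angles in degrees, forces in N, time in s.
With the tool pointing down it reaches from about 0.375 to 0.925 m from the base axis. Payload 5.7 kg.
Tool frame: the origin (TCP) lies between the finger pads; the fingertips stand bot.finger_overhang ahead of it and the grasp point (between the pads) lies 2 mm behind it (bot.finger_overhang is the distance from the TCP to the fingertips, in m); z points along the fingers, y is the line along which they close (so a half turn about z gives the same grasp; the last joint's range is limited). The gripper opens to 88 mm and grips with 3 to 60 N. Pads are 20 mm wide; open, the fingers measure 115 mm over their backs; the gripper's body (75 mm by 178 mm) begins 61 mm behind the grasp point.
Start: joints at [-71.339, 20.558, 86.54, -0, 72.909, -6.595], TCP at [0.256, -0.543, 0.24] pointing down, gripper open.
Joint ranges: [-170.27, 170.27], [-57.76, 135], [12.27, 136.19], [-55.21, 235.2], [11.17, 155.16], [-170.74, 170.74]. Speed limits (degrees/s): [136.94, 136.94, 180, 180, 180, 180].

### API

Orientations are given as [roll, pitch, yaw] about the fixed x, y, z axes, in that order (R = Rz(yaw) Ry(pitch) Rx(roll)).
In Python, from rig import bot, camera, spot_in, silhouettes gives the robot as it stands. The module is installed in compiled form; this text tells all that it offers.
- The arm moves only by the tool send_rows, never from a script. Its argument "increments" is a list of rows, each a list of 3 entries, a list of its own where there are three numbers: the shift along the tool's x, y, z in m, then the turn about the tool's z in rad, then the opening, from -1 (shut) to 1 (fully open). A call has exactly 8 rows; each row shifts and turns the commanded pose from where the row before left it, along the tool's axes as they then stand; what a row does not reach is not made up. A row lasts 1/10 s, in which the tool goes at most 50 mm and 8.59 degrees, less where a joint would pass 70% of its speed; a pose out of reach is approached as far as the arm can. A call with a gripper value outside its range is refused whole. The fingers move at their own pace and stop on an object; the grip force is fixed at half the most. Time passes only in rows, so rows that do not move let the fingers close, or fill a call up. It gives the time, the measured TCP pose, the force, the opening and the grip force at its end, in the units of the state.
- bot.observe(): the state, without advancing time (a new reading comes with each control period).
- camera(name): name is "scene" or "top"; returns a dict with "color" (400x640x3 uint8, blue, green, red), "fx", "fy", "cx", "cy" (pixels), "world_from_camera" (4x4, takes a point from camera to world coordinates). Camera axes: x right, y down, z forward; pixel columns grow to the right and rows downward; lengths in m; the calibration is good to about 2 mm. A picture is of the moment at which its call begins. There is no depth.
- bot.job_done(): hands the job in; it is judged then, once.
Trained networks look in a picture, given as the dict that the camera call returned (one of the last four; its "shot" number tells which), for a name from the list of things; names that differ only in an ending like _2 or _b are one class to them, and where a whole thing is asked for, a point or a joint stands for the part that bears it (a point fixed in the world has none). Each returns a list of dicts, best first, with "confidence" (0 to 1); they miss things now and then, are a little off and sometimes report something else, mostly with a low value. They report only what shows in the picture. A call takes as long as a camera call. They do not tell look-alikes from the thing itself.
- spot_in(query, picture): "point" ([column, row] in pixels, amid what is visible of it).
- silhouettes(query, picture): "region" (400x640 bool, what is visible of it) and "point" ([column, row] in pixels, amid what is visible of it).
The state is a dict: "time_s": time; "qpos": joint angles; "qd": joint speeds; "joint_efforts": joint torques, N m; "tcp_pos": TCP position; "tool_rot": TCP orientation; "contact_force": force on the tool from outside, world axes, zero at the start; "moment": the same for the moment, N m; "gripper_width": opening from 0.0 (shut) to 1.0 (fully open); "gripper_force": force on a finger pad.
Only numpy, scipy, OpenCV 4.12 (cv2) and the standard library are available. Lean on these libraries where they do the work, as an engineer would, in place of code of your own. Each camera call takes 0.05 s, during which the arm holds its last target. There are 200 camera calls.

## Working session

There is one attempt and no reset: what is moved stays moved. The work goes in short steps, Python scripts to look and compute and a tool call to move; the robot and the scene stay as the last step left them, time stands still between calls to the robot, and variables do not carry over. Pictures are saved under pics/ and viewed, at most 14 in all, crops included, and the job is handed in when it is done.

Besides the shell and the picture viewer there is one more tool, called after "Emit:" as a command line: name --argument value ..., lists and objects as JSON in quotes. send_rows: Moves the arm, as the interface text tells. Its arguments: {"type":"object","properties":{"increments":{"type":"array","items":{"type":"array"}}},"required":["increments"]}

```bash
mkdir -p pics; python3 - <<'E'
from rig import bot,camera
import cv2,json
print(bot.observe(), bot.finger_overhang)
for n in("scene","top"):
    c=camera(n); cv2.imwrite(f"pics/{n}0.png",c["color"])
    print(n,c["fx"],c["fy"],c["cx"],c["cy"],c["world_from_camera"].round(4).tolist() if hasattr(c["world_from_camera"],'round') else c["world_from_camera"])
E
```

```text
{'time_s': 0.0, 'qpos': array([-7.13369355e+01,  2.05973228e+01,  8.65984768e+01, -9.46721183e-04,
        7.29090335e+01, -6.59365872e+00]), 'qd': array([ 0.03855613,  0.00037533,  0.00094209, -0.09782437,  0.08591106,
        0.04234622]), 'joint_efforts': array([-2.17359186e-03, -5.15386176e+01, -2.70726049e+01,  6.73305150e-02,
        3.50654719e-02, -1.57370873e-04]), 'tcp_pos': array([ 0.2557896 , -0.54201207,  0.23881933]), 'tool_rot': array([-1.79895756e+02, -1.11392637e-02,  2.52569921e+01]), 'contact_force': array([ 0.2914456 , -0.34799647, -0.73575898]), 'moment': array([-0.02901832, -0.01824466, -0.04393275]), 'gripper_force': 0.0, 'gripper_width': 0.9940622619286018} 0.017
scene 387.5317008930538 387.5317008930538 322.99651723450074 194.89143683490929 [[-0.3971, 0.5185, -0.7572, 1.4003], [0.9176, 0.2411, -0.3161, 0.3136], [0.0186, -0.8204, -0.5715, 0.699], [0.0, 0.0, 0.0, 1.0]]
top 392.43116058615345 392.43116058615345 323.7091814205219 195.82405898882536 [[-0.0094, -0.9982, 0.0596, 0.5045], [-0.9999, 0.0088, -0.0105, -0.0157], [0.01, -0.0597, -0.9982, 1.0599], [0.0, 0.0, 0.0, 1.0]]
```

View pics/top0.png

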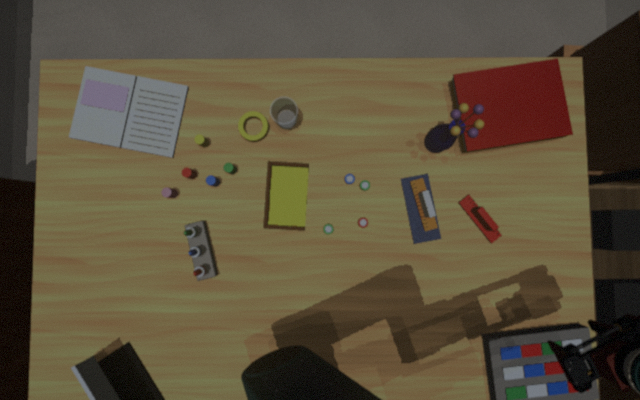

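View pics/scene0.png

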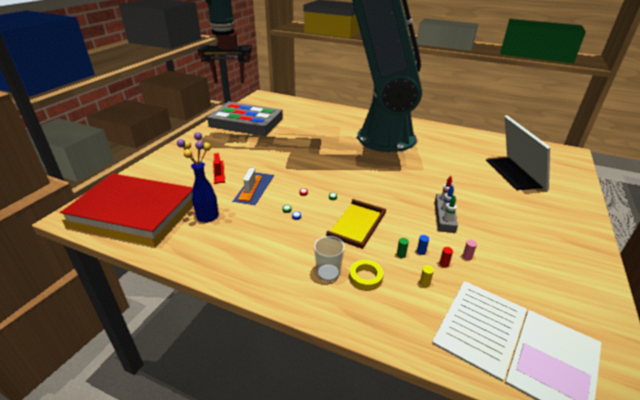

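The top view shows:
- Bay at (288,196), with its mouth facing image right (world -y).
- Four counters at (349,179), (364,185), (328,229) and (362,222).
- Two things shaped like the ruler: orange with a white rib on blue felt at (421,208), and red with a black rib at (480,218). The orange one fits the description.
- Caps: red (188,173), blue (212,181) and green (229,168) are the ones meant. Yellow (200,140) and pink (168,193) are look-alikes.
- Markers from top to bottom: green (190,231), blue (194,252), red (199,271).

I'll measure these and check an enlarged crop.

```bash
cat > h.py <<'E'
import numpy as np,cv2
from rig import bot,camera,spot_in,silhouettes
def ray(c,p):
    T=np.array(c["world_from_camera"]); d=T[:3,:3]@np.array([(p[0]-c["cx"])/c["fx"],(p[1]-c["cy"])/c["fy"],1]); return T[:3,3],d
def at(c,p,z):
    o,d=ray(c,p); return (o+d*(z-o[2])/d[2])[:2]
def px(c,X):
    T=np.linalg.inv(np.array(c["world_from_camera"])); q=T[:3,:3]@np.array(X)+T[:3,3]
    return np.array([q[0]/q[2]*c["fx"]+c["cx"],q[1]/q[2]*c["fy"]+c["cy"]])
def dets(c,name,z):
    out=[]
    for d in silhouettes(name,c):
        r=d["region"]; 
        if d["confidence"]<.2 or r.sum()<4: continue
        v,u=np.nonzero(r); col=np.median(c["color"][r],axis=0)
        out.append((name,round(d["confidence"],2),[round(u.mean(),1),round(v.mean(),1)],at(c,(u.mean(),v.mean()),z).round(4).tolist(),col.astype(int).tolist(),int(r.sum())))
    return out
E
python3 - <<'E'
from h import *
for n in("top","scene"):
    c=camera(n)
    for q,z in [("ruler",.004),("felt",0),("bay",.0),("counter0_center",.006),("cap_red_center",.025),("shoulder_red",.075),("vase",.05),("tumbler",.045),("tape",.012)]:
        for o in dets(c,q,z): print(n,*o)
        if q in("ruler","felt","bay"):
            for d in silhouettes(q,c)[:2]:
                k,_=cv2.findContours(d["region"].astype(np.uint8),0,2); k=max(k,key=len)
                b=cv2.boxPoints(cv2.minAreaRect(np.array([at(c,p[0],0) for p in k],np.float32))); print(q,'box',b.round(3).tolist())
    for q in ["shoulder_red","shoulder_blue","shoulder_green","ruler_handle"]:
        print(n,q,[(s["point"],round(s["confidence"],2)) for s in spot_in(q,c)][:4])
    if n=="top":
        im=c["color"][120:300,160:520]; im=np.clip(im.astype(float)*1.7,0,255).astype(np.uint8); cv2.imwrite("pics/crop1.png",cv2.resize(im,(800,400),interpolation=cv2.INTER_CUBIC))
E
```

```text
top ruler 0.74 [np.float64(424.3), np.float64(204.8)] [0.5409, -0.2982] [43, 82, 108] 743
top ruler 0.55 [np.float64(479.8), np.float64(217.8)] [0.5045, -0.4474] [31, 39, 106] 856
top ruler 0.21 [np.float64(417.4), np.float64(210.1)] [0.5268, -0.279] [67, 54, 50] 1084
ruler box [[0.47099998593330383, -0.29499998688697815], [0.4819999933242798, -0.3370000123977661], [0.6159999966621399, -0.3019999861717224], [0.6050000190734863, -0.25999999046325684]]
ruler box [[0.4350000023841858, -0.4740000069141388], [0.4650000035762787, -0.5130000114440918], [0.578000009059906, -0.4259999990463257], [0.5479999780654907, -0.3869999945163727]]
top felt 0.62 [np.float64(364.3), np.float64(184.7)] [0.5972, -0.1373] [84, 107, 86] 86
top felt 0.56 [np.float64(417.7), np.float64(210.8)] [0.5251, -0.281] [67, 54, 50] 1151
felt box [[0.5849999785423279, -0.15000000596046448], [0.6100000143051147, -0.15000000596046448], [0.6100000143051147, -0.12300000339746475], [0.5860000252723694, -0.12300000339746475]]
felt box [[0.43700000643730164, -0.26600000262260437], [0.45100000500679016, -0.34200000762939453], [
[... 2887 characters left out ...]
96] 903
scene shoulder_red 0.42 [np.float64(421.9), np.float64(244.3)] [0.6635, 0.266] [81, 56, 24] 214
scene vase 0.88 [np.float64(200.2), np.float64(182.6)] [0.6377, -0.4098] [60, 12, 6] 1595
scene tumbler 0.89 [np.float64(328.0), np.float64(257.3)] [0.7691, 0.0667] [104, 141, 158] 1180
scene tumbler 0.47 [np.float64(365.2), np.float64(274.7)] [0.7859, 0.1661] [13, 198, 198] 708
scene tape 0.8 [np.float64(365.4), np.float64(274.7)] [0.7547, 0.1592] [13, 196, 196] 722
scene shoulder_red [([446.7, 209.8], 0.68), ([197.4, 187.7], 0.57)]
scene shoulder_blue [([447.2, 210.0], 0.69)]
scene shoulder_green [([447.6, 211.3], 0.78)]
scene ruler_handle [([250.7, 183.6], 0.73), ([217.7, 168.4], 0.51)]
```

View pics/crop1.png

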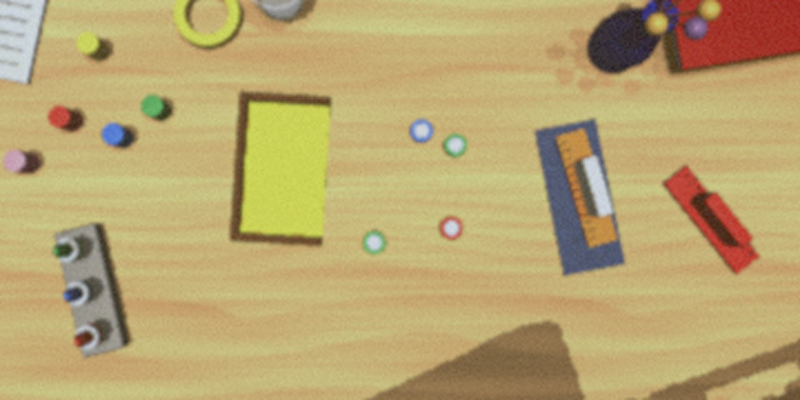

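The crop confirms it: the orange board with the white rib at about crop (590,187) is the ruler meant, and the red one with the black rib is the look-alike. There are four counters: blue, green, green and red. Next I'll measure more precisely by colour.

```bash
cat >> h.py <<'E'
HUE={'red':(172,8),'orange':(9,17),'yellow':(24,38),'green':(45,85),'blue':(100,130)}
def blobs(c,hue,smin=90,vmin=30,box=None,amin=6):
    h=cv2.cvtColor(c["color"],cv2.COLOR_BGR2HSV); a,b=HUE[hue]; H=h[...,0]
    m=((H>=a)&(H<=b)) if a<b else ((H>=a)|(H<=b)); m=m&(h[...,1]>=smin)&(h[...,2]>=vmin)
    if box: k=np.zeros_like(m); k[box[1]:box[3],box[0]:box[2]]=1; m&=k
    n,l,s,ce=cv2.connectedComponentsWithStats(m.astype(np.uint8))
    return [(ce[i],s[i,4],l==i) for i in np.argsort(-s[1:,4])+1 if s[i,4]>=amin]
def rect(c,m,z):
    k,_=cv2.findContours(m.astype(np.uint8),0,2); k=max(k,key=len)
    P=np.array([at(c,p[0],z) for p in k],np.float32); r=cv2.minAreaRect(P); b=cv2.boxPoints(r)
    e=max([b[1]-b[0],b[2]-b[1]],key=np.linalg.norm); a=np.degrees(np.arctan2(e[1],e[0])); a=(a+90)%180-90
    return np.round(r[0],4),np.round(r[1],4),round(float(a),1)
def counters(c,box=(300,140,400,260)):
    h=cv2.cvtColor(c["color"],cv2.COLOR_BGR2HSV); out=[]
    g=((h[...,1]<85)&(h[...,2]>95)).astype(np.uint8)
    k=np.zeros_like(g); k[box[1]:box[3],box[0]:box[2]]=1; g&=k
    n,l,s,ce=cv2.connectedComponentsWithStats(g)
    return [(ce[i].round(1).tolist(),int(s[i,4]),at(c,ce[i],.012).round(4).tolist()) for i in range(1,n) if s[i,4]>=12]
E
python3 - <<'E'
from h import *
c=camera("top")
for n,hu,z,box in [("ruler",'orange',.008,(395,165,450,250)),("felt",'blue',0,(395,165,450,250)),("bay",'yellow',0,(260,155,315,235))]:
    for ce,a,m in blobs(c,hu,box=box,smin=60)[:2]: print(n,ce.round(1),a,rect(c,m,z))
h=cv2.cvtColor(c["color"],cv2.COLOR_BGR2HSV); m=(h[...,1]<50)&(h[...,2]>95); k=np.zeros_like(m);k[170:245,400:445]=1;m&=k
n,l,s,ce=cv2.connectedComponentsWithStats(m.astype(np.uint8)); i=1+np.argmax(s[1:,4]); print("rib",ce[i],rect(c,l==i,.058))
for o in counters(c): print("counter",o)
for hu in('red','green','blue'):
    for ce,a,m in blobs(c,hu,box=(155,130,245,290))[:3]: print(hu,ce.round(1),a,'z50',at(c,ce,.05).round(4),'z95',at(c,ce,.1).round(4))
E
```

```text
ruler [422.8 204.6] 357 (array([ 0.5428, -0.2947]), array([0.1414, 0.0379]), 15.3)
ruler [423.3 225.7] 11 (array([ 0.4852, -0.2931]), array([0.0202, 0.0043]), 17.2)
felt [416.2 215.7] 672 (array([ 0.5316, -0.2879]), array([0.1732, 0.0684]), 10.8)
felt [426.4 181.1] 35 (array([ 0.6029, -0.3077]), array([0.0395, 0.0087]), 18.6)
bay [290.5 196. ] 2596 (array([0.5688, 0.0585]), array([0.1269, 0.164 ]), -3.6)
bay [262.8 173.8] 98 (array([0.6299, 0.1371]), array([0.0163, 0.0464]), -0.0)
rib [428.69273743 203.49162011] (array([ 0.5427, -0.2949]), array([0.0694, 0.017 ]), 15.4)
counter ([349.9, 177.5], 71, [0.6158, -0.0975])
counter ([364.7, 184.8], 59, [0.5959, -0.137])
counter ([395.2, 199.4], 12, [0.5558, -0.2183])
counter ([362.8, 222.1], 42, [0.4961, -0.1304])
counter ([328.0, 228.6], 59, [0.4795, -0.0374])
red [186.8 172.2] 82 z50 [0.6289 0.326 ] z95 [0.6228 0.3091]
red [196.5 272.3] 22 z50 [0.3731 0.2985] z95 [0.3796 0.2829]
red [173.2 192.9] 14 z50 [0.5757 0.3602] z95 [0.5722 0.3416]
green [228.4 167.4] 79 z50 [0.6407 0.219 ] z95 [0.634  0.2074]
green [185.6 232.6] 12 z50 [0.4739 0.3274] z95 [0.4754 0.3104]
blue [210.7 180. ] 72 z50 [0.6082 0.2644] z95 [0.6031 0.2506]
blue [190.3 252.6] 10 z50 [0.423  0.3148] z95 [0.427  0.2985]
```

Emit:
send_rows --increments '[[[0, 0, 0], 0.087, 1], [[0, 0, 0], 0.087, 1], [[0.034, -0.016, 0], 0, 1], [[0.034, -0.016, 0], 0, 1], [[0.034, -0.016, 0], 0, 1], [[0.034, -0.016, 0], 0, 1], [[0.034, -0.016, 0], 0, 1], [[0.034, -0.016, 0], 0, 1]]'

```text
time_s: 2.65
tcp_pos: [0.4285, -0.3952, 0.2397]
tool_rot: [180.0, -0.0, 15.3]
contact_force: [0.7, -0.1, 0.9]
gripper_width: 0.996
gripper_force: 0.0
```

Emit:
send_rows --increments '[[[0.034, -0.016, 0], 0, 1], [[0.034, -0.016, 0], 0, 1], [[0.034, -0.016, 0], 0, 1], [[0.034, -0.016, 0], 0, 1], [[0, 0, 0.03], 0, 1], [[0, 0, 0.03], 0, 1], [[0, 0, 0.02], 0, 1], [[0, 0, 0], 0, 1]]'

```text
time_s: 3.45
tcp_pos: [0.5399, -0.2971, 0.1566]
tool_rot: [-179.7, 0.2, 15.3]
contact_force: [-0.6, 0.0, -0.1]
gripper_width: 0.998
gripper_force: 0.0
```

```bash
cat >> h.py <<'E'
def plan(x,y,z,yaw):
    s=bot.observe(); p=s["tcp_pos"]; w=s["tool_rot"][2]; t=np.radians(yaw); d=np.array([x,y])-p[:2]
    print("now",p.round(4),s["tool_rot"].round(2),"t",round(s["time_s"],2),"w",round(s["gripper_width"],3),"F",s["contact_force"].round(1))
    print("turn",round(-np.radians((yaw-w+180)%360-180),4),"then shift",np.round([d[0]*np.cos(t)+d[1]*np.sin(t),d[0]*np.sin(t)-d[1]*np.cos(t),p[2]-z],4))
E
python3 -c "
from h import *
plan(.5427,-.2949,.038,15.3)"
```

```text
now [ 0.5399 -0.2971  0.1566] [-179.72    0.23   15.31] t 3.45 w 0.998 F [-0.6  0.  -0.1]
turn 0.0001 then shift [ 0.0033 -0.0014  0.1186]
```

Emit:
send_rows --increments '[[[0.002, -0.001, 0.03], 0, 1], [[0.001, 0, 0.03], 0, 1], [[0, 0, 0.03], 0, 1], [[0, 0, 0.018], 0, 1], [[0, 0, 0.01], 0, 1], [[0, 0, 0], 0, -1], [[0, 0, 0], 0, -1], [[0, 0, 0], 0, -1]]'

```text
time_s: 4.25
tcp_pos: [0.5454, -0.2976, 0.0432]
tool_rot: [179.9, -0.1, 15.3]
contact_force: [0.1, -0.1, -0.6]
gripper_width: 0.767
gripper_force: 0.0
```

Emit:
send_rows --increments '[[[0, 0, 0], 0, -1], [[0, 0, 0], 0, -1], [[0, 0, 0], 0, -1], [[0, 0, -0.01], 0, -1], [[0, 0, -0.02], 0, -1], [[0, 0, -0.02], 0, -1], [[0, 0, 0], 0, -1], [[0, 0, 0], 0, -1]]'

```text
time_s: 5.05
tcp_pos: [0.5447, -0.2971, 0.0921]
tool_rot: [180.0, -0.0, 15.3]
contact_force: [0.1, -0.1, -0.3]
gripper_width: 0.037
gripper_force: 0.0
```

```bash
python3 - <<'E'
from h import *
plan(.5427,-.2949,.038,15.3)
c=camera("top"); cv2.imwrite("pics/top1.png",cv2.resize(c["color"][120:300,240:500],(780,540)))
for o in counters(c): print("counter",o)
r=blobs(c,'orange',box=(380,155,460,260),smin=60)
print(rect(c,r[0][2],.06),r[0][1])
h=cv2.cvtColor(c["color"],cv2.COLOR_BGR2HSV)
m=((h[...,0]>=22)&(h[...,0]<=38)&(h[...,1]>150)).astype(np.uint8); k=np.zeros_like(m);k[150:240,250:320]=1;m&=k
print(m.sum(),rect(c,m,0))
E
```

```text
now [ 0.5447 -0.2971  0.0921] [ 1.7995e+02 -5.0000e-02  1.5290e+01] t 5.05 w 0.037 F [ 0.1 -0.1 -0.3]
turn -0.0003 then shift [-0.0013 -0.0026  0.0541]
counter ([349.5, 178.3], 98, [0.6136, -0.0964])
counter ([364.6, 184.7], 59, [0.5959, -0.1369])
counter ([365.5, 199.9], 37, [0.5552, -0.1386])
counter ([362.8, 222.1], 42, [0.4961, -0.1304])
counter ([328.0, 228.7], 60, [0.4794, -0.0374])
(array([ 0.4688, -0.2411]), array([0.1187, 0.1756]), -20.6) 1131
157 (array([0.4885, 0.0471]), array([0.0084, 0.0012]), 63.0)
```

View pics/top1.png

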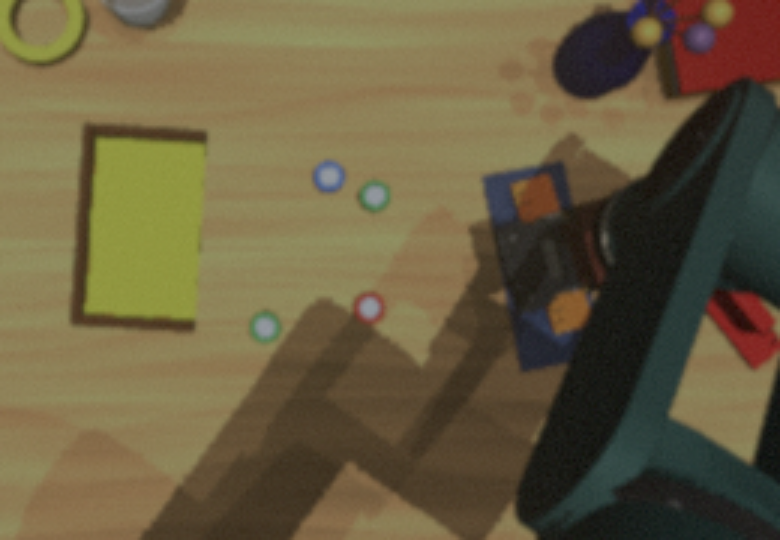

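The fingers hadn't closed before I lifted, so they shut above the rib, and the ruler still lies on its felt at crop (552,255). I'll retry with a longer close.

Emit:
send_rows --increments '[[[-0.001, -0.002, -0.02], 0, 1], [[0, 0, 0], 0, 1], [[0, 0, 0], 0, 1], [[0, 0, 0], 0, 1], [[0, 0, 0], 0, 1], [[0, 0, 0], 0, 1], [[0, 0, 0], 0, 1], [[0, 0, 0], 0, 1]]'

```text
time_s: 5.9
tcp_pos: [0.5428, -0.2952, 0.1115]
tool_rot: [-180.0, 0.0, 15.3]
contact_force: [-0.0, 0.2, 0.2]
gripper_width: 0.704
gripper_force: 0.0
```

Emit:
send_rows --increments '[[[0, 0, 0], 0, 1], [[0, 0, 0.025], 0, 1], [[0, 0, 0.025], 0, 1], [[0, 0, 0.015], 0, 1], [[0, 0, 0.01], 0, 1], [[0, 0, 0], 0, 1], [[0, 0, 0], 0, -1], [[0, 0, 0], 0, -1]]'

```text
time_s: 6.7
tcp_pos: [0.5437, -0.2957, 0.0376]
tool_rot: [179.9, -0.1, 15.3]
contact_force: [-0.0, -0.8, 0.2]
gripper_width: 0.856
gripper_force: 0.0
```

Emit:
send_rows --increments '[[[0, 0, 0], 0, -1], [[0, 0, 0], 0, -1], [[0, 0, 0], 0, -1], [[0, 0, 0], 0, -1], [[0, 0, 0], 0, -1], [[0, 0, 0], 0, -1], [[0, 0, 0], 0, -1], [[0, 0, 0], 0, -1]]'

```text
time_s: 7.5
tcp_pos: [0.5429, -0.2952, 0.0366]
tool_rot: [-180.0, 0.0, 15.3]
contact_force: [0.1, 0.5, 0.1]
gripper_width: 0.205
gripper_force: 30.0
```

Emit:
send_rows --increments '[[[0, 0, -0.01], 0, -1], [[0, 0, -0.03], 0, -1], [[0, 0, -0.03], 0, -1], [[0, 0, -0.03], -0.1, -1], [[0, 0, 0], -0.14, -1], [[0, 0, 0], -0.14, -1], [[0, 0, 0], -0.14, -1], [[0, 0, 0], -0.14, -1]]'

```text
time_s: 8.3
tcp_pos: [0.5429, -0.2951, 0.1374]
tool_rot: [180.0, -0.0, 53.4]
contact_force: [-1.1, 0.3, -0.7]
gripper_width: 0.204
gripper_force: 30.0
```

Emit:
send_rows --increments '[[[0, 0, 0], -0.14, -1], [[0, 0, 0], -0.14, -1], [[0, 0, 0], -0.14, -1], [[0, 0, 0], -0.14, -1], [[0, 0, 0], -0.026, -1], [[0.02, -0.013, 0], 0, -1], [[0.03, -0.018, 0], 0, -1], [[0.03, -0.018, 0], 0, -1]]'

```text
time_s: 9.1
tcp_pos: [0.4982, -0.212, 0.137]
tool_rot: [180.0, 0.0, 86.4]
contact_force: [0.6, -0.2, -1.1]
gripper_width: 0.205
gripper_force: 30.0
```

Emit:
send_rows --increments '[[[0.03, -0.018, 0], 0, -1], [[0.03, -0.018, 0], 0, -1], [[0.03, -0.018, 0], 0, -1], [[0.02, -0.013, 0], 0, -1], [[0.013, -0.009, 0], 0, -1], [[0, 0, 0], 0, -1], [[0, 0, 0], 0, -1], [[0, 0, 0], 0, -1]]'

```text
time_s: 9.9
tcp_pos: [0.4313, -0.0864, 0.137]
tool_rot: [179.9, 0.0, 86.6]
contact_force: [0.0, 1.0, -0.7]
gripper_width: 0.204
gripper_force: 30.0
```

```bash
python3 - <<'E'
from h import *
plan(.43,-.085,.038,86.7)
c=camera("top"); cv2.imwrite("pics/top2.png",cv2.resize(c["color"][120:300,240:500],(780,540)))
for o in counters(c): print("counter",o)
r=blobs(c,'orange',box=(300,205,400,270),smin=60)
for q in r[:2]: print(rect(c,q[2],.108),q[1],q[0])
E
```

```text
now [ 0.4313 -0.0864  0.137 ] [1.7991e+02 4.0000e-02 8.6620e+01] t 9.9 w 0.204 F [ 0.   1.  -0.7]
turn -0.0014 then shift [ 0.0014 -0.0014  0.099 ]
counter ([349.8, 178.0], 81, [0.6144, -0.0972])
counter ([364.6, 184.8], 56, [0.5959, -0.1367])
counter ([371.2, 199.7], 18, [0.5557, -0.1539])
counter ([388.2, 199.7], 18, [0.5551, -0.1994])
counter ([327.9, 228.8], 61, [0.4791, -0.0372])
(array([ 0.426 , -0.0048]), array([0.0748, 0.0813]), -0.3) 555 [314.01621622 253.41081081]
(array([ 0.4781, -0.1538]), array([0.0497, 0.0497]), -19.6) 224 [378.41071429 230.69642857]
```

View pics/top2.png

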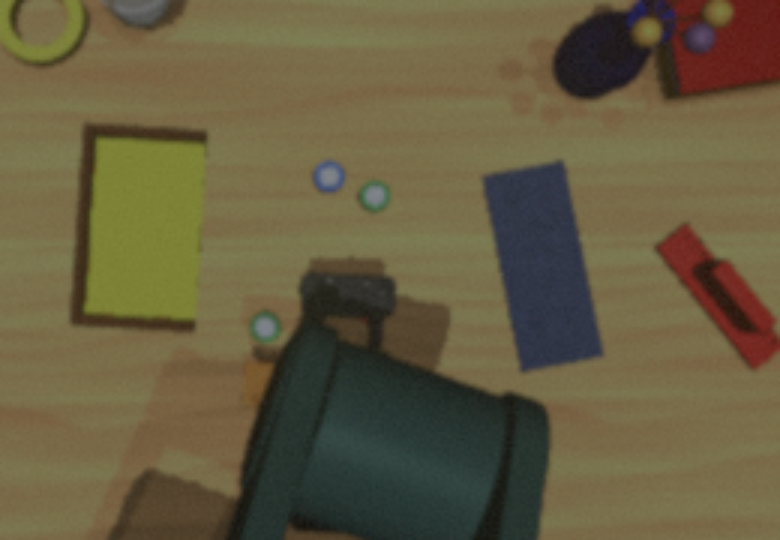

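Felt is clear at crop (543,265); ruler end at (258,378) clears the green counter at (264,327). Sweep the two low-x counters towards +x.

Emit:
send_rows --increments '[[[0, 0, 0.035], 0, -1], [[0, 0, 0.035], 0, -1], [[0, 0, 0.02], 0, -1], [[0, 0, 0.0085], 0, -1], [[0, 0, 0], 0, -1], [[0, 0.008, 0], 0, -1], [[0, 0.008, 0], 0, -1], [[0, 0.008, 0], 0, -1]]'

```text
time_s: 10.75
tcp_pos: [0.4557, -0.0872, 0.0389]
tool_rot: [179.9, 0.0, 86.7]
contact_force: [-0.4, -0.3, -0.6]
gripper_width: 0.203
gripper_force: 30.0
```

Emit:
send_rows --increments '[[[0, 0.008, 0], 0, -1], [[0, 0.008, 0], 0, -1], [[0, 0.008, 0], 0, -1], [[0, 0.008, 0], 0, -1], [[0, 0.006, 0], 0, -1], [[0, 0.004, 0], 0, -1], [[0, 0.002, 0], 0, -1], [[0, 0, 0], 0, -1]]'

```text
time_s: 11.55
tcp_pos: [0.4979, -0.0892, 0.0381]
tool_rot: [-180.0, -0.0, 86.7]
contact_force: [-0.4, 0.8, -0.0]
gripper_width: 0.199
gripper_force: 30.0
```

Emit:
send_rows --increments '[[[0, -0.006, 0], 0, -1], [[0, -0.012, 0], 0, -1], [[0, -0.01, -0.03], 0, -1], [[0, 0, -0.03], 0, -1], [[0, 0, -0.04], 0, -1], [[0, 0, 0], 0, -1], [[0, 0, 0], 0, -1], [[0, 0, 0], 0, -1]]'

```text
time_s: 12.35
tcp_pos: [0.4682, -0.0872, 0.1371]
tool_rot: [-179.9, -0.0, 86.7]
contact_force: [-0.2, -1.0, -1.5]
gripper_width: 0.208
gripper_force: 30.0
```

```bash
python3 - <<'E'
from h import *
plan(.665,-.11,.138,86.7)
for n in("top","scene"):
    c=camera(n); 
    if n=="top":
        for o in counters(c): print("counter",o)
        r=blobs(c,'blue',box=(395,165,450,250),smin=60)
        print("felt",rect(c,r[0][2],0),r[0][1])
    else: cv2.imwrite("pics/scene2.png",cv2.resize(c["color"][120:280,200:440],(780,520)))
E
```

```text
now [ 0.4682 -0.0872  0.1371] [-1.7987e+02 -4.0000e-02  8.6670e+01] t 12.35 w 0.208 F [-0.2 -1.  -1.5]
turn -0.0006 then shift [-0.0114  0.1978 -0.0009]
counter ([349.7, 177.5], 76, [0.6158, -0.0969])
counter ([364.7, 184.6], 56, [0.5962, -0.137])
counter ([378.2, 200.0], 29, [0.5545, -0.1726])
counter ([393.0, 199.6], 31, [0.5554, -0.2123])
counter ([328.7, 207.9], 63, [0.5346, -0.0398])
felt (array([ 0.5318, -0.2881]), array([0.1734, 0.0702]), 9.9) 1470
```

View pics/scene2.png

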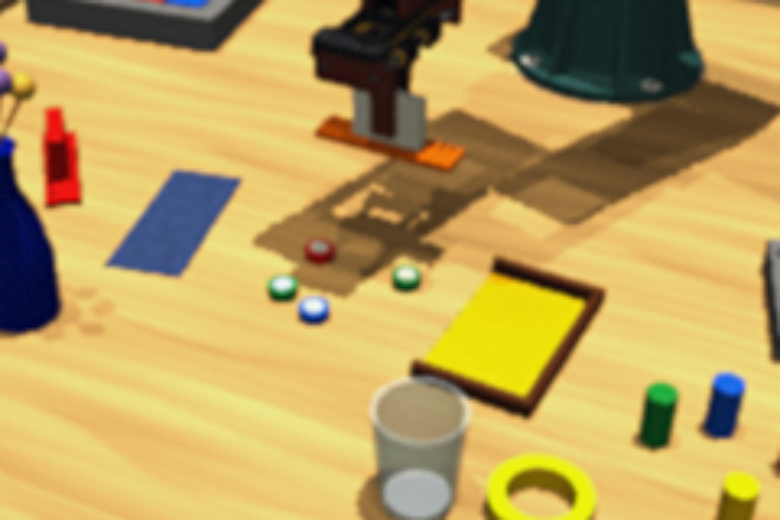

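The red and green counters have moved inward: red at crop (320,250), green at (405,276). Blue (313,310) and the other green (283,287) haven't moved. Next is the sweep from the far side towards -x.

Emit:
send_rows --increments '[[[-0.001, 0.018, 0], 0, -1], [[-0.002, 0.03, 0], 0, -1], [[-0.002, 0.03, 0], 0, -1], [[-0.002, 0.03, 0], 0, -1], [[-0.002, 0.03, 0], 0, -1], [[-0.001, 0.03, 0], 0, -1], [[-0.001, 0.02, 0], 0, -1], [[0, 0.01, 0], 0, -1]]'

```text
time_s: 13.25
tcp_pos: [0.6678, -0.1101, 0.1362]
tool_rot: [-179.9, -0.0, 86.7]
contact_force: [0.7, -0.5, -0.5]
gripper_width: 0.204
gripper_force: 30.0
```

Emit:
send_rows --increments '[[[0, 0, 0], 0, -1], [[0, 0, 0.035], 0, -1], [[0, 0, 0.035], 0, -1], [[0, 0, 0.02], 0, -1], [[0, 0, 0.0085], 0, -1], [[0, 0, 0], 0, -1], [[0, -0.006, 0], 0, -1], [[0, -0.008, 0], 0, -1]]'

```text
time_s: 14.05
tcp_pos: [0.6535, -0.1096, 0.0411]
tool_rot: [179.9, 0.0, 86.7]
contact_force: [0.2, -0.7, -0.6]
gripper_width: 0.203
gripper_force: 30.0
```

Emit:
send_rows --increments '[[[0, -0.008, 0], 0, -1], [[0, -0.008, 0], 0, -1], [[0, -0.008, 0], 0, -1], [[0, -0.006, 0], 0, -1], [[0, -0.004, 0], 0, -1], [[0, -0.002, 0], 0, -1], [[0, 0, 0], 0, -1], [[0, 0, 0], 0, -1]]'

```text
time_s: 14.85
tcp_pos: [0.6171, -0.1072, 0.0396]
tool_rot: [180.0, -0.0, 86.7]
contact_force: [-0.1, 0.3, -0.7]
gripper_width: 0.201
gripper_force: 30.0
```

Emit:
send_rows --increments '[[[0, 0.006, 0], 0, -1], [[0, 0.012, 0], 0, -1], [[0, 0.01, -0.03], 0, -1], [[0, 0, -0.03], 0, -1], [[0, 0, -0.04], 0, -1], [[0, 0, 0], 0, -1], [[0, 0, 0], 0, -1], [[0, 0, 0], 0, -1]]'

```text
time_s: 15.65
tcp_pos: [0.6444, -0.1085, 0.1384]
tool_rot: [-179.9, -0.0, 86.7]
contact_force: [-0.0, -0.6, -1.6]
gripper_width: 0.205
gripper_force: 30.0
```

```bash
python3 - <<'E'
from h import *
plan(.56,-.205,.137,-3.3)
for n in("top","scene"):
    c=camera(n); 
    if n=="top":
        for o in counters(c): print("counter",o)
        m=cv2.cvtColor(c["color"],cv2.COLOR_BGR2HSV)
        cv2.imwrite("pics/top3.png",cv2.resize(np.clip(c["color"][120:260,240:440]*1.5,0,255).astype(np.uint8),(800,560)))
E
```

```text
now [ 0.6444 -0.1085  0.1384] [-1.7989e+02 -3.0000e-02  8.6680e+01] t 15.65 w 0.205 F [-0.  -0.6 -1.6]
turn 1.5705 then shift [-0.0787  0.1012  0.0014]
counter ([389.5, 199.7], 26, [0.5553, -0.203])
counter ([331.4, 209.0], 12, [0.5317, -0.047])
counter ([363.3, 209.8], 35, [0.5287, -0.1321])
```

View pics/top3.png

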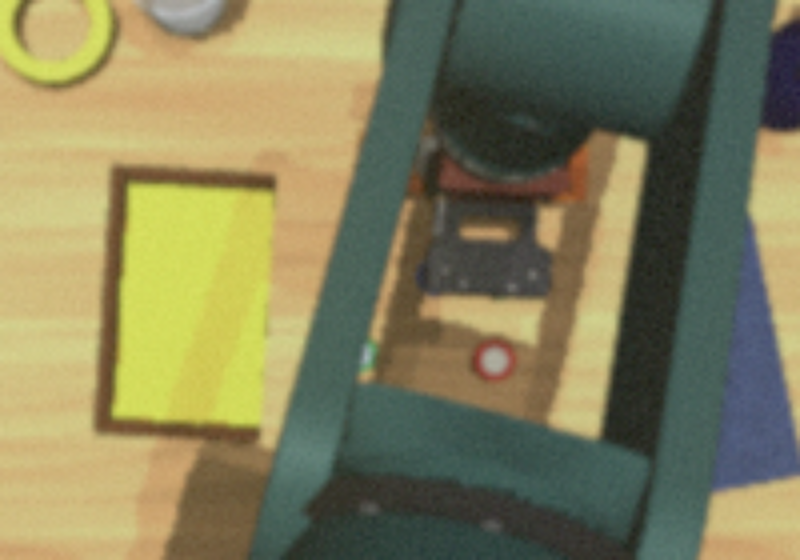

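The bay's yellow patch is at crop (193,304), its mouth middle at (267,309), and its yaw is about -3.2°. The red counter is at (494,360); the rest are hidden by the arm. Next I'll go behind the counters with the ruler across the push direction.

Emit:
send_rows --increments '[[[-0.015, -0.012, 0], 0, -1], [[-0.025, -0.021, 0], 0, -1], [[-0.025, -0.021, 0], 0, -1], [[-0.025, -0.021, 0], 0, -1], [[-0.012, -0.01, 0], 0, -1], [[0, 0, 0], 0.1, -1], [[0, 0, 0], 0.14, -1], [[0, 0, 0], 0.14, -1]]'

```text
time_s: 16.55
tcp_pos: [0.5536, -0.206, 0.1392]
tool_rot: [-180.0, -0.0, 64.5]
contact_force: [-1.2, -0.1, -0.7]
gripper_width: 0.204
gripper_force: 30.0
```

Emit:
send_rows --increments '[[[0, 0, 0], 0.14, -1], [[0, 0, 0], 0.14, -1], [[0, 0, 0], 0.14, -1], [[0, 0, 0], 0.14, -1], [[0, 0, 0], 0.14, -1], [[0, 0, 0], 0.14, -1], [[0, 0, 0], 0.14, -1], [[0, 0, 0], 0.14, -1]]'

```text
time_s: 17.35
tcp_pos: [0.5538, -0.2056, 0.1391]
tool_rot: [-180.0, 0.0, 0.4]
contact_force: [0.2, -0.7, -1.4]
gripper_width: 0.208
gripper_force: 30.0
```

Emit:
send_rows --increments '[[[0, 0, 0], 0.069, -1], [[0, 0, 0], 0, -1], [[0, 0, 0.03], 0, -1], [[0, 0, 0.02], 0, -1], [[0, 0, 0], 0, -1], [[0, 0, 0], 0, -1], [[0, 0, 0], 0, -1], [[0, 0, 0], 0, -1]]'

```text
time_s: 18.15
tcp_pos: [0.555, -0.2062, 0.0908]
tool_rot: [180.0, -0.1, -3.2]
contact_force: [0.7, -0.1, -0.2]
gripper_width: 0.205
gripper_force: 30.0
```

```bash
python3 - <<'E'
from h import *
plan(.554,-.205,.0385,-3.2)
c=camera("top")
for o in counters(c): print("counter",o)
for p in [(271.75,165.5),(308.25,167.5),(305.5,227),(267.5,224.5)]: print(at(c,p,0).round(4))
cv2.imwrite("pics/top4.png",cv2.resize(np.clip(c["color"][140:260,290:450]*1.5,0,255).astype(np.uint8),(800,600)))
E
```

```text
now [ 0.555  -0.2062  0.0908] [ 1.7996e+02 -1.1000e-01 -3.2000e+00] t 18.15 w 0.205 F [ 0.7 -0.1 -0.2]
turn 0.0001 then shift [-0.001  -0.0011  0.0523]
counter ([348.7, 188.2], 96, [0.5871, -0.094])
counter ([362.5, 189.1], 27, [0.5841, -0.131])
counter ([328.7, 207.9], 62, [0.5348, -0.0399])
counter ([362.9, 209.9], 38, [0.5285, -0.1313])
[0.6516 0.1134]
[0.6453 0.0144]
[0.4842 0.0229]
[0.4919 0.125 ]
```

View pics/top4.png

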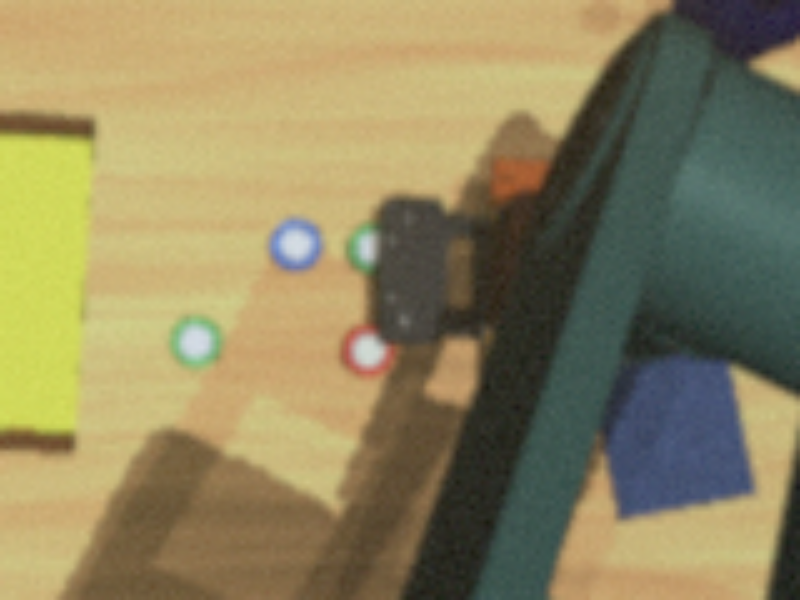

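The counters all sit within the lane: blue (296,244), green (368,248), green (196,341) and red (367,350). I'll lower the ruler and push.

Emit:
send_rows --increments '[[[-0.001, 0, 0.025], 0, -1], [[0, 0, 0.018], 0, -1], [[0, 0, 0.009], 0, -1], [[0, 0, 0], 0, -1], [[0, -0.008, 0], 0, -1], [[0, -0.01, 0], 0, -1], [[0, -0.01, 0], 0, -1], [[0, -0.01, 0], 0, -1]]'

```text
time_s: 19.0
tcp_pos: [0.5555, -0.1666, 0.0382]
tool_rot: [180.0, -0.0, -3.2]
contact_force: [0.0, 0.3, -1.9]
gripper_width: 0.208
gripper_force: 30.0
```

Emit:
send_rows --increments '[[[0, -0.01, 0], 0, -1], [[0, -0.01, 0], 0, -1], [[0, -0.01, 0], 0, -1], [[0, -0.01, 0], 0, -1], [[0, -0.01, 0], 0, -1], [[0, -0.01, 0], 0, -1], [[0, -0.01, 0], 0, -1], [[0, -0.01, 0], 0, -1]]'

```text
time_s: 19.8
tcp_pos: [0.5597, -0.087, 0.0376]
tool_rot: [-180.0, 0.0, -3.2]
contact_force: [0.1, -0.8, -0.3]
gripper_width: 0.206
gripper_force: 30.0
```

```bash
python3 - <<'E'
from h import *
plan(.564,.015,.0385,-3.2)
c=camera("top")
for o in counters(c): print("counter",o)
c=camera("scene"); cv2.imwrite("pics/scene5.png",cv2.resize(c["color"][150:270,240:420],(780,520)))
E
```

```text
now [ 0.5597 -0.087   0.0376] [-1.7999e+02  1.0000e-02 -3.2200e+00] t 19.8 w 0.206 F [ 0.1 -0.8 -0.3]
turn -0.0004 then shift [-0.0014 -0.1021 -0.0009]
```

View pics/scene5.png

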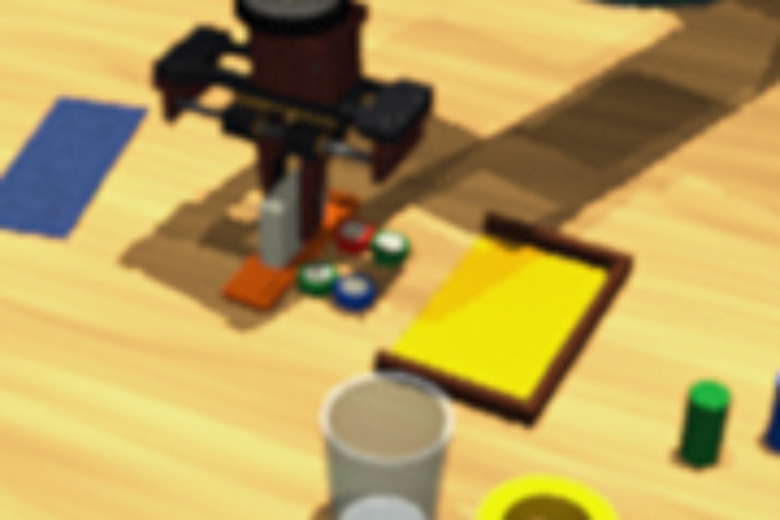

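All four counters are in front of the ruler in a 2x2 cluster around crop (355,265), heading for the bay. Continue.

Emit:
send_rows --increments '[[[-0.001, -0.01, 0], 0, -1], [[0, -0.01, 0], 0, -1], [[0, -0.01, 0], 0, -1], [[0, -0.01, 0], 0, -1], [[0, -0.01, 0], 0, -1], [[0, -0.01, 0], 0, -1], [[0, -0.01, 0], 0, -1], [[0, -0.008, 0], 0, -1]]'

```text
time_s: 20.7
tcp_pos: [0.5631, -0.0089, 0.0377]
tool_rot: [-180.0, 0.0, -3.2]
contact_force: [0.4, -0.6, -0.8]
gripper_width: 0.199
gripper_force: 30.0
```

Emit:
send_rows --increments '[[[0, -0.008, 0], 0, -1], [[0, -0.007, 0], 0, -1], [[0, -0.006, 0], 0, -1], [[0, -0.003, 0], 0, -1], [[0, -0.001, 0], 0, -1], [[0, 0, 0], 0, -1], [[0, 0, 0], 0, -1], [[0, 0, 0], 0, -1]]'

```text
time_s: 21.5
tcp_pos: [0.5645, 0.0148, 0.0377]
tool_rot: [-180.0, 0.0, -3.2]
contact_force: [0.8, -0.3, -0.9]
gripper_width: 0.206
gripper_force: 30.0
```

```bash
python3 - <<'E'
from h import *
plan(.564,.015,.0385,-3.2)
c=camera("scene"); cv2.imwrite("pics/scene6.png",cv2.resize(c["color"][150:270,240:420],(780,520)))
E
```

```text
now [0.5645 0.0148 0.0377] [-179.99    0.     -3.24] t 21.5 w 0.206 F [ 0.8 -0.3 -0.9]
turn -0.0007 then shift [-0.0005 -0.0001 -0.0008]
```

View pics/scene6.png

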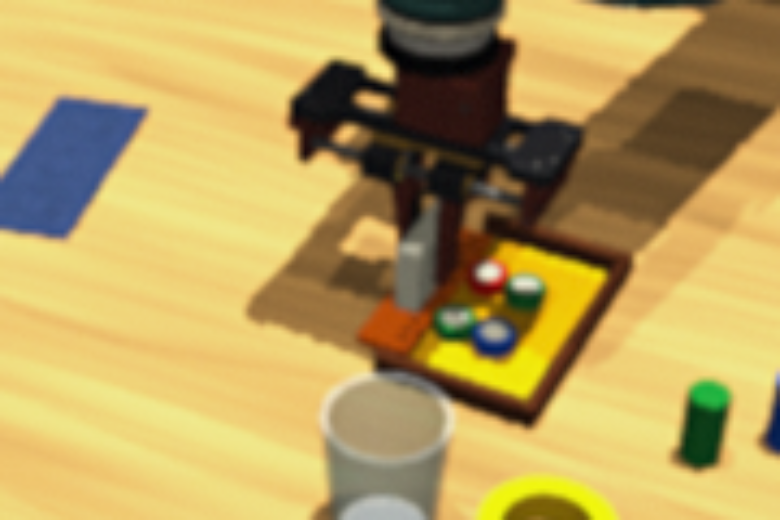

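All four counters are inside around crop (490,305). I'll push 12 mm more for margin, back out, lift, and carry the ruler to the felt.

Emit:
send_rows --increments '[[[0, -0.004, 0], 0, -1], [[0, -0.005, 0], 0, -1], [[0, -0.003, 0], 0, -1], [[0, 0, 0], 0, -1], [[0, 0.005, 0], 0, -1], [[0, 0.015, 0], 0, -1], [[0, 0.02, 0], 0, -1], [[0, 0.02, 0], 0, -1]]'

```text
time_s: 22.35
tcp_pos: [0.5617, -0.0345, 0.0377]
tool_rot: [180.0, 0.0, -3.2]
contact_force: [-0.6, -0.5, -0.5]
gripper_width: 0.199
gripper_force: 30.0
```

Emit:
send_rows --increments '[[[0, 0, -0.02], 0, -1], [[0, 0, -0.03], 0, -1], [[0, 0.02, -0.01], 0, -1], [[-0.002, 0.03, 0], 0, -1], [[-0.002, 0.03, 0], 0, -1], [[-0.002, 0.03, 0], 0, -1], [[-0.002, 0.03, 0], 0, -1], [[-0.002, 0.03, 0], 0, -1]]'

```text
time_s: 23.15
tcp_pos: [0.5414, -0.2045, 0.0977]
tool_rot: [180.0, 0.0, -3.3]
contact_force: [-0.2, 0.2, -1.5]
gripper_width: 0.204
gripper_force: 30.0
```

Emit:
send_rows --increments '[[[-0.002, 0.03, 0], 0, -1], [[-0.002, 0.03, 0], 0, -1], [[-0.001, 0.02, 0], 0, -1], [[0, 0.006, 0], 0, -1], [[0, 0, 0], -0.115, -1], [[0, 0, 0], -0.115, -1], [[0, 0, 0], 0, -1], [[0, 0, 0], 0, -1]]'

```text
time_s: 23.95
tcp_pos: [0.5324, -0.2869, 0.0976]
tool_rot: [-180.0, 0.0, 9.8]
contact_force: [0.2, 0.3, 0.2]
gripper_width: 0.205
gripper_force: 30.0
```

```bash
python3 - <<'E'
from h import *
plan(.532,-.288,.0366,10)
c=camera("top")
for o in counters(c,(265,160,312,232)): print("counter",o)
print(dets(c,"counter0_center",.012))
cv2.imwrite("pics/top7.png",np.vstack([cv2.resize(np.clip(c["color"][150:250,250:450]*1.5,0,255).astype(np.uint8),(800,400))]))
E
```

```text
now [ 0.5324 -0.2869  0.0976] [-1.7997e+02  1.0000e-02  9.8100e+00] t 23.95 w 0.205 F [0.2 0.3 0.2]
turn -0.0033 then shift [-0.0006  0.001   0.061 ]
counter ([285.5, 185.3], 131, [0.5962, 0.0751])
counter ([280.3, 205.0], 58, [0.5437, 0.0893])
counter ([290.6, 206.5], 45, [0.5395, 0.0619])
[]
```

View pics/top7.png

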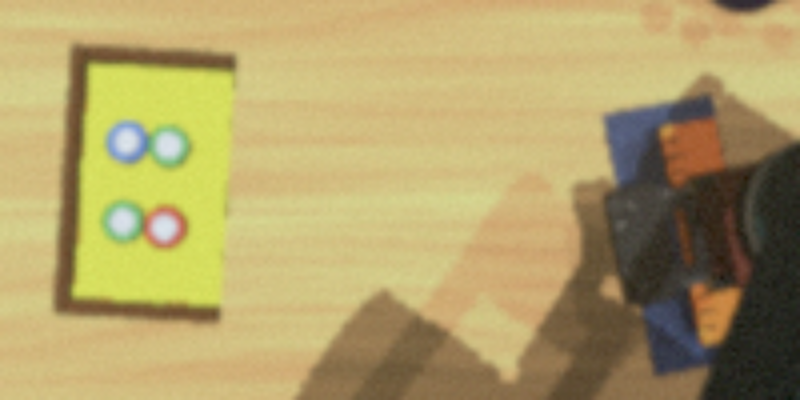

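All four counters are wholly inside with room to spare: (127,142), (169,147), (123,221), (165,227). The ruler is over its felt, in line. I'll lower and release it.

Emit:
send_rows --increments '[[[0, 0.001, 0.03], 0, -1], [[0, 0, 0.02], 0, -1], [[0, 0, 0.007], 0, -1], [[0, 0, 0.004], 0, -1], [[0, 0, 0], 0, -1], [[0, 0, 0], 0, 1], [[0, 0, 0], 0, 1], [[0, 0, 0], 0, 1]]'

```text
time_s: 24.85
tcp_pos: [0.5331, -0.2889, 0.0373]
tool_rot: [180.0, -0.1, 10.0]
contact_force: [-0.5, 0.3, 0.2]
gripper_width: 0.439
gripper_force: 0.0
```

Emit:
send_rows --increments '[[[0, 0, 0], 0, 1], [[0, 0, 0], 0, 1], [[0, 0, 0], 0, 1], [[0, 0, 0], 0, 1], [[0, 0, 0], 0, 1], [[0, 0, -0.03], 0, 1], [[0, 0, -0.03], 0, 1], [[0, 0, -0.03], 0, 1]]'

```text
time_s: 25.65
tcp_pos: [0.5323, -0.2884, 0.1273]
tool_rot: [-180.0, 0.0, 10.0]
contact_force: [-0.3, -0.6, -0.3]
gripper_width: 0.999
gripper_force: 0.0
```

Emit:
send_rows --increments '[[[0, 0, -0.03], 0, 1], [[0, 0, -0.04], 0, 1], [[0, 0, -0.04], 0, 1], [[-0.04, 0, 0], 0, 1], [[-0.04, 0, 0], 0, 1], [[-0.04, 0, 0], 0, 1], [[0, 0, 0], 0, 1], [[0, 0, 0], 0, 1]]'

```text
time_s: 26.45
tcp_pos: [0.4141, -0.3096, 0.2369]
tool_rot: [180.0, -0.0, 9.9]
contact_force: [0.3, 0.2, -0.3]
gripper_width: 0.995
gripper_force: 0.0
```

```bash
python3 - <<'E'
from h import *
plan(.608,.26,.2,0)
c=camera("top")
for hu,z in (('orange',.008),('blue',0)):
  for q in blobs(c,hu,box=(395,155,455,260),smin=60)[:2]: print(hu,rect(c,q[2],z),q[1])
h=cv2.cvtColor(c["color"],cv2.COLOR_BGR2HSV); m=(h[...,1]<50)&(h[...,2]>95); k=np.zeros_like(m);k[170:245,400:445]=1;m&=k
n,l,s,ce=cv2.connectedComponentsWithStats(m.astype(np.uint8)); i=1+np.argmax(s[1:,4]); print("rib",rect(c,l==i,.058),s[i,4])
m=blobs(c,'blue',box=(395,155,455,260),smin=60)[0][2]|blobs(c,'orange',box=(395,155,455,260),smin=60)[0][2]|m
print('felt+',rect(c,m,0))
a=np.clip(c["color"][130:290,150:250]*1.6,0,255).astype(np.uint8)
s=camera("scene"); b=s["color"][160:280,390:490]
a=cv2.resize(a,(375,600),interpolation=3); b=cv2.resize(b,(415,498),interpolation=3); b=cv2.copyMakeBorder(b,0,102,0,0,0)
cv2.imwrite("pics/mk.png",np.hstack([a,b]))
E
```

```text
now [ 0.4141 -0.3096  0.2369] [ 1.7999e+02 -4.0000e-02  9.8500e+00] t 26.45 w 0.995 F [ 0.3  0.2 -0.3]
turn 0.172 then shift [ 0.1939 -0.5696  0.0369]
orange (array([ 0.4629, -0.2958]), array([0.1598, 0.1334]), 89.4) 1030
orange (array([ 0.5327, -0.2882]), array([0.1421, 0.0386]), 9.9) 387
blue (array([ 0.5421, -0.2867]), array([0.1525, 0.0695]), 10.1) 486
rib (array([ 0.5334, -0.2887]), array([0.0685, 0.0177]), 10.0) 187
felt+ (array([ 0.4626, -0.2979]), array([0.161 , 0.1344]), 89.4)
```

View pics/mk.png

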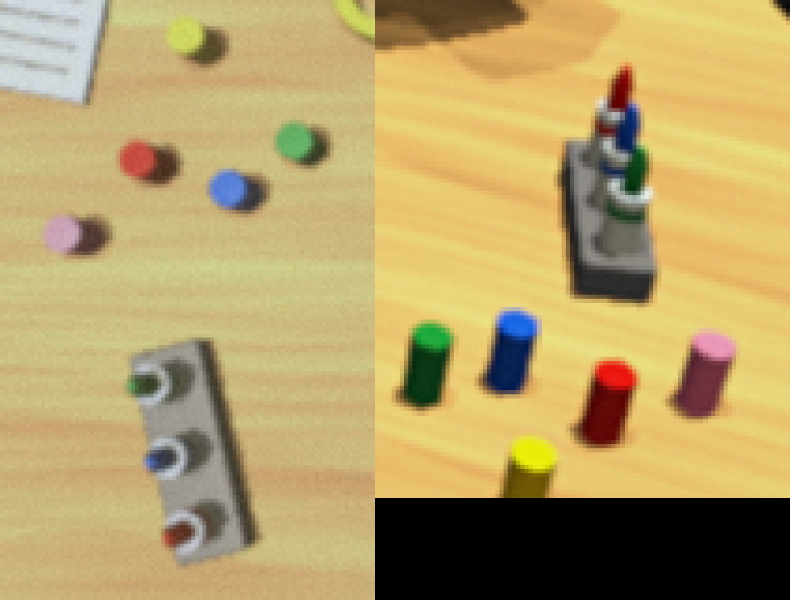

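The ruler lies centred on its felt and in line with it (both at 10°). In the left panel the caps are red (138,160), blue (229,190) and green (294,142), with the yellow and pink look-alikes at (186,37) and (62,234). The white shoulder rings of the green, blue and red markers are at (154,384), (167,458) and (186,531). I'll fit caps and necks in both cameras.

```bash
cat > fit.py <<'E'
from h import *
from scipy.optimize import least_squares
SC=4
def hull(c,x,y,prof):
    a=np.linspace(0,2*np.pi,24,endpoint=False)
    P=[px(c,[x+r*np.cos(t),y+r*np.sin(t),z]) for r,z in prof for t in a]
    h=cv2.convexHull(np.array(P,np.float32)); M=cv2.moments(h); return np.array([M['m10']/M['m00'],M['m01']/M['m00']]),h,M['m00']
CAP=[(.013,0),(.013,.05)]; NECK=[(.008,.075),(.008,.095),(.003,.109)]
def solve(c,m,x0,prof,w=None):
    v,u=np.nonzero(m); k=np.ones(len(u)) if w is None else w[v,u].astype(float)
    t=np.array([np.average(u,weights=k),np.average(v,weights=k)])
    r=least_squares(lambda p:hull(c,p[0],p[1],prof)[0]-t,x0,diff_step=1e-3); _,_,A=hull(c,*r.x,prof)
    return r.x.round(4),len(u),round(A)
def masks(c,hue,x0,prof,vmin=25):
    _,h,_=hull(c,*x0,prof); x,y,w,hh=cv2.boundingRect(h)
    return blobs(c,hue,box=(x-4,y-3,x+w+4,y+hh+3),smin=80,vmin=vmin,amin=3)
E
python3 - <<'E'
from fit import *
t=camera("top"); s=camera("scene")
caps={'red':(.629,.326),'blue':(.608,.264),'green':(.641,.219)}
mk={'green':(.473,.312),'blue':(.425,.300),'red':(.377,.288)}
for n,c in(("top",t),("scene",s)):
    for k,x in caps.items():
        b=masks(c,k,x,CAP); print(n,"cap",k,solve(c,b[0][2],x,CAP) if b else None)
    for k,x in mk.items():
        b=masks(c,k,x,NECK); print(n,"mk",k,[solve(c,q[2],x,NECK) for q in b[:2]])
# ring/tip fits
T=[('green',(191.07,232.4),(184.9,232.7)),('blue',(194.5,252.1),(190,253.2)),('red',(199.6,271.6),(195.3,273.2))]
S=[('green',(451.2,207.5),(454.1,196.1)),('blue',(448.3,196.9),(451.4,185.8)),('red',(445.4,186.5),(450.7,176.6))]
for n,c,L in(("top",t,T),("scene",s,S)):
    for k,r,p in L: print(n,k,'ring',at(c,np.array(r)-.4,.075).round(4),'tip',at(c,np.array(p)-.4,.107).round(4))
E
```

```text
top cap red (array([0.6314, 0.3335]), 82, 142)
top cap blue (array([0.6106, 0.2708]), 72, 130)
top cap green (array([0.6439, 0.2243]), 78, 124)
top mk green [(array([0.4751, 0.3147]), 15, 51)]
top mk blue [(array([0.426 , 0.3031]), 11, 51)]
top mk red [(array([0.3772, 0.2881]), 22, 52)]
scene cap red (array([0.6254, 0.326 ]), 176, 225)
scene cap blue (array([0.603 , 0.2635]), 152, 206)
scene cap green (array([0.6362, 0.2178]), 149, 206)
scene mk green [(array([0.4694, 0.3065]), 40, 66), (array([0.5169, 0.2984]), 3, 69)]
scene mk blue [(array([0.423 , 0.2948]), 42, 61), (array([0.4715, 0.2887]), 3, 65)]
scene mk red [(array([0.374 , 0.2836]), 38, 57), (array([0.4225, 0.2795]), 4, 61)]
top green ring [0.476  0.3063] tip [0.4763 0.3106]
top blue ring [0.4271 0.2973] tip [0.4271 0.2979]
top red ring [0.379  0.2842] tip [0.3794 0.2847]
scene green ring [0.4801 0.3074] tip [0.4709 0.3072]
scene blue ring [0.4317 0.2924] tip [0.422  0.2931]
scene red ring [0.3805 0.2763] tip [0.3727 0.284 ]
```

```bash
cat >> fit.py <<'E'
K=6
def up(c):
    return cv2.resize(c["color"],None,fx=K,fy=K,interpolation=cv2.INTER_CUBIC).astype(np.float32)
def poly(c,x,y,r,z,n=32):
    a=np.linspace(0,2*np.pi,n,endpoint=False)
    return np.array([px(c,[x+r*np.cos(t),y+r*np.sin(t),z]) for t in a])
def fillm(shape,P):
    m=np.zeros(shape,np.uint8); cv2.fillConvexPoly(m,cv2.convexHull(np.round((P+.5)*K-.5).astype(np.int32)),1); return m.astype(bool)
E
cat > mk.py <<'E'
from fit import *
from scipy.optimize import minimize
def shoulder(c,f):
    I=up(c); W=I.min(axis=2); sh=W.shape
    def score(p):
        s=0
        for k in(-1,0,1):
            x=p[0]+k*.05*np.cos(p[2]); y=p[1]+k*.05*np.sin(p[2])
            A=fillm(sh,poly(c,x,y,.013,.075)); B=fillm(sh,poly(c,x,y,.0165,.075))
            N=fillm(sh,np.vstack([poly(c,x,y,.0085,.075),poly(c,x,y,.0085,.095),poly(c,x,y,.0035,.109)]))
            s+=W[A&~N].mean()-W[B&~A&~N].mean()
        return -s
    best=min(((score((f[0]+dx,f[1]+dy,f[2])),dx,dy) for dx in np.arange(-.008,.0081,.002) for dy in np.arange(-.008,.0081,.002)))
    r=minimize(score,(f[0]+best[1],f[1]+best[2],f[2]),method='Nelder-Mead',options=dict(initial_simplex=[[f[0]+best[1]+a,f[1]+best[2]+b,f[2]+g] for a,b,g in((0,0,0),(.002,0,0),(0,.002,0),(0,0,.04))],maxfev=120,xatol=1e-4,fatol=.05))
    return r.x,r.fun
def cap(c,x0,hue):
    I=up(c); V=I.max(axis=2)-I.min(axis=2); sh=V.shape
    def score(p):
        A=fillm(sh,poly(c,*p,.013,.05)); B=fillm(sh,poly(c,*p,.017,.05)); return -(V[A].mean()-V[B&~A].mean())
    best=min((score((x0[0]+dx,x0[1]+dy)),dx,dy) for dx in np.arange(-.008,.0081,.002) for dy in np.arange(-.008,.0081,.002))
    x=np.array(x0)+best[1:]
    r=minimize(score,x,method='Nelder-Mead',options=dict(initial_simplex=[x,x+[.002,0],x+[0,.002]],maxfev=80)); return r.x,r.fun
if __name__=="__main__":
    for n in("top","scene"):
        c=camera(n); r,f=shoulder(c,(.426,.296,np.radians(14.5))); print(n,"row",r[:2].round(4),np.degrees(r[2]).round(1),round(f))
        for k,x in {'red':(.629,.326),'blue':(.608,.264),'green':(.641,.219)}.items(): r,f=cap(c,x,k); print(n,k,r.round(4),round(float(f)))
E
time python3 mk.py
```

```text
top row [0.4276 0.2971] 13.6 -86
top red [0.6293 0.3279] -28
top blue [0.6083 0.2639] -41
top green [0.6412 0.219 ] -8
scene row [0.4255 0.2925] 17.4 -113
scene red [0.6275 0.3259] -80
scene blue [0.6086 0.2638] -97
scene green [0.641 0.221] -25
real	1m4.091s
user	1m1.099s
sys	0m1.223s
```

Emit:
send_rows --increments '[[[0, 0, 0], -0.12, 0.2], [[0, 0, 0], -0.14, 0.2], [[0, 0, 0], -0.14, 0.2], [[0, 0, 0], -0.14, 0.2], [[0, 0, 0], -0.14, 0.2], [[0, 0, 0], -0.14, 0.2], [[0, 0, 0], -0.14, 0.2], [[0, 0, 0], -0.14, 0.2]]'

```text
time_s: 27.55
tcp_pos: [0.4151, -0.3092, 0.2365]
tool_rot: [-180.0, -0.0, 73.4]
contact_force: [-0.9, 0.1, 0.0]
gripper_width: 0.6
gripper_force: 0.0
```

Emit:
send_rows --increments '[[[0, 0, 0], -0.14, 0.2], [[0, 0, 0], -0.14, 0.2], [[0, 0, 0], -0.018, 0.2], [[0.038, 0.016, 0], 0, 0.2], [[0.038, 0.016, 0], 0, 0.2], [[0.038, 0.016, 0], 0, 0.2], [[0.038, 0.016, 0], 0, 0.2], [[0.038, 0.016, 0], 0, 0.2]]'

```text
time_s: 28.35
tcp_pos: [0.4951, -0.1176, 0.2367]
tool_rot: [180.0, -0.0, 89.9]
contact_force: [0.4, 0.1, -0.2]
gripper_width: 0.601
gripper_force: 0.0
```

Emit:
send_rows --increments '[[[0.038, 0.016, 0], 0, 0.2], [[0.038, 0.016, 0], 0, 0.2], [[0.038, 0.016, 0], 0, 0.2], [[0.038, 0.016, 0], 0, 0.2], [[0.038, 0.016, 0], 0, 0.2], [[0.038, 0.016, 0], 0, 0.2], [[0.038, 0.016, 0], 0, 0.2], [[0.038, 0.018, 0], 0, 0.2]]'

```text
time_s: 29.15
tcp_pos: [0.6243, 0.187, 0.2365]
tool_rot: [-180.0, 0.0, 89.9]
contact_force: [0.4, 0.1, -0.0]
gripper_width: 0.599
gripper_force: 0.0
```

Emit:
send_rows --increments '[[[0.035, 0.016, 0], 0, 0.2], [[0, 0, 0], 0, 0.2], [[0, 0, 0.03], 0, 0.2], [[0, 0, 0.03], 0, 0.2], [[0, 0, 0.03], 0, 0.2], [[0, 0, 0.02], 0, 0.2], [[0, 0, 0], 0, 0.2], [[0, 0, 0], 0, 0.2]]'

```text
time_s: 29.95
tcp_pos: [0.6398, 0.2195, 0.1268]
tool_rot: [-180.0, 0.0, 90.0]
contact_force: [0.4, 0.5, 0.3]
gripper_width: 0.602
gripper_force: 0.0
```

```bash
python3 -c "
from h import *
plan(.641,.2195,.034,90)"
```

```text
now [0.6398 0.2195 0.1268] [-1.7996e+02  1.0000e-02  8.9970e+01] t 29.95 w 0.602 F [0.4 0.5 0.3]
turn -0.0005 then shift [-0.      0.0012  0.0928]
```

Emit:
send_rows --increments '[[[0, 0.001, 0.03], 0, 0.2], [[0, 0, 0.03], 0, 0.2], [[0, 0, 0.02], 0, 0.2], [[0, 0, 0.013], 0, 0.2], [[0, 0, 0], 0, 0.2], [[0, 0, 0], 0, -1], [[0, 0, 0], 0, -1], [[0, 0, 0], 0, -1]]'

```text
time_s: 30.75
tcp_pos: [0.642, 0.2201, 0.0352]
tool_rot: [179.9, -0.0, 90.0]
contact_force: [0.2, -0.4, -0.2]
gripper_width: 0.369
gripper_force: 0.0
```

Emit:
send_rows --increments '[[[0, 0, 0], 0, -1], [[0, 0, 0], 0, -1], [[0, 0, 0], 0, -1], [[0, 0, 0], 0, -1], [[0, 0, 0], 0, -1], [[0, 0, -0.02], 0, -1], [[0, 0, -0.04], 0, -1], [[0, 0, -0.04], 0, -1]]'

```text
time_s: 31.55
tcp_pos: [0.6399, 0.2196, 0.1338]
tool_rot: [-179.8, 0.0, 90.1]
contact_force: [0.7, 0.4, -0.8]
gripper_width: 0.292
gripper_force: 30.0
```

Emit:
send_rows --increments '[[[0, 0, -0.04], 0.08, -1], [[0, 0, 0], 0.14, -1], [[0, 0, 0], 0.14, -1], [[0, 0, 0], 0.14, -1], [[0, 0, 0], 0.14, -1], [[0, 0, 0], 0.14, -1], [[0, 0, 0], 0.14, -1], [[0, 0, 0], 0.14, -1]]'

```text
time_s: 32.35
tcp_pos: [0.6407, 0.2198, 0.1735]
tool_rot: [-180.0, 0.0, 29.0]
contact_force: [-0.7, -0.0, -0.5]
gripper_width: 0.293
gripper_force: 30.0
```

Emit:
send_rows --increments '[[[0, 0, 0], 0.14, -1], [[0, 0, 0], 0.12, -1], [[0, 0, 0], 0, -1], [[0, 0, 0], 0, -1], [[0, 0, 0], 0, -1], [[0, 0, 0], 0, -1], [[0, 0, 0], 0, -1], [[0, 0, 0], 0, -1]]'

```text
time_s: 33.15
tcp_pos: [0.641, 0.2199, 0.1737]
tool_rot: [-180.0, -0.0, 14.5]
contact_force: [0.1, 0.2, -0.3]
gripper_width: 0.292
gripper_force: 30.0
```

```bash
python3 -c "
from h import *
plan(.4757,.3081,.174,14.5)"
```

```text
now [0.641  0.2199 0.1737] [-179.99   -0.     14.45] t 33.15 w 0.292 F [ 0.1  0.2 -0.3]
turn -0.0008 then shift [-0.1379 -0.1268 -0.0003]
```

Emit:
send_rows --increments '[[[-0.01, -0.01, 0], 0, -1], [[-0.022, -0.02, 0], 0, -1], [[-0.024, -0.022, 0], 0, -1], [[-0.024, -0.022, 0], 0, -1], [[-0.024, -0.022, 0], 0, -1], [[-0.02, -0.018, 0], 0, -1], [[-0.014, -0.013, 0], 0, -1], [[0, 0, 0], 0, -1]]'

```text
time_s: 33.95
tcp_pos: [0.4727, 0.3094, 0.1737]
tool_rot: [-180.0, 0.1, 14.6]
contact_force: [-0.2, -0.6, -1.0]
gripper_width: 0.292
gripper_force: 30.0
```

```bash
python3 - <<'E'
from h import *
plan(.4757,.3081,.174,14.5)
s=camera("scene"); a=cv2.resize(s["color"][120:240,390:510],(600,600),interpolation=3); cv2.imwrite("pics/g1.png",a)
# predicted cap axis in scene from TCP
p=bot.observe()["tcp_pos"]
for z in(p[2]-.034,p[2]+.016,): print(((px(s,[p[0],p[1],z])-[390,120])*5).round(1))
for z in(.075,.109): print('mk',((px(s,[.4757,.3081,z])-[390,120])*5).round(1))
E
```

```text
now [0.4727 0.3094 0.1737] [-1.7998e+02  9.0000e-02  1.4570e+01] t 33.95 w 0.292 F [-0.2 -0.6 -1. ]
turn 0.0012 then shift [ 0.0025  0.002  -0.0003]
[334.3 331.9]
[355.3 250.7]
mk [306.5 431.5]
mk [319.7 380.5]
```

View pics/g1.png

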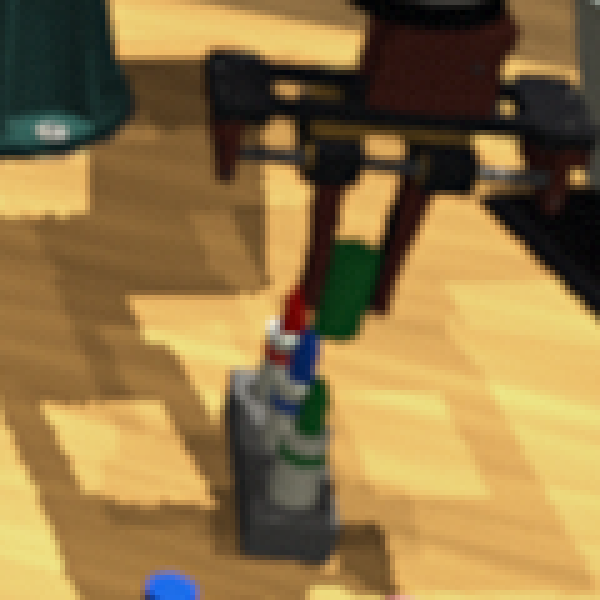

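The scene crop shows the green cap held upright at (348,290) with its bottom near (338,335), up and to the right of the green neck (tip (318,380)). I'll compare both with the predicted axes at subpixel level.

```bash
cat > rel.py <<'E'
from fit import *
def mids(s,hue,box,sub,sat=110):
    I=up(s)[box[1]*K:box[3]*K,box[0]*K:box[2]*K]; h=cv2.cvtColor(np.clip(I,0,255).astype(np.uint8),cv2.COLOR_BGR2HSV); a,b=HUE[hue]; H=h[...,0]
    m=((H>=a)&(H<=b)) if a<b else ((H>=a)|(H<=b)); m=m&(h[...,1]>sat)
    n,l,st,ce=cv2.connectedComponentsWithStats(m.astype(np.uint8)); i=1+np.argmax(st[1:,4]); m=l==i
    out=[]
    for r in range(m.shape[0]):
        u=np.nonzero(m[r])[0]
        if len(u)>2: out.append(((r+.5)/K-.5+box[1],(u.min()+u.max()+1)/2/K-.5+box[0],(u.max()-u.min()+1)/K))
    out=np.array(out); lo,hi=np.percentile(out[:,0],sub); return out[(out[:,0]>=lo)&(out[:,0]<=hi)]
def dev(s,rows,p,z0,z1):
    A=px(s,[*p,z0]);B=px(s,[*p,z1])
    return np.mean(rows[:,1]-(A[0]+(rows[:,0]-A[1])*(B[0]-A[0])/(B[1]-A[1]))),rows[:,2].mean(),len(rows)
E
cat > relrun.py <<'E'
import sys
from rel import *
hue,mx,my=sys.argv[1],float(sys.argv[2]),float(sys.argv[3])
P=[]
for _ in range(4):
    s=camera("scene"); P.append(bot.observe()["tcp_pos"])
p=np.mean(P,0); print("tcp",p.round(4),np.std(P,0).round(4))
q=px(s,[p[0],p[1],p[2]-.03]); b=[int(q[0]-14),int(q[1]-26),int(q[0]+16),int(q[1]+10)]
for sub in((60,95),(20,60)): print("cap dev px",np.round(dev(s,mids(s,hue,b,sub),p[:2],p[2]-.034,p[2]+.016),2))
q=px(s,[mx,my,.1]); b=[int(q[0]-7),int(q[1]-6),int(q[0]+8),int(q[1]+14)]
for sub in((10,50),(30,80)): print("neck dev px",np.round(dev(s,mids(s,hue,b,sub),(mx,my),.075,.109),2))
E
python3 relrun.py green .4757 .3081
```

```text
tcp [0.4765 0.3085 0.1739] [0.0004 0.0002 0.0001]
cap dev px [-0.58  8.82 39.  ]
cap dev px [2.000e-02 1.042e+01 4.400e+01]
neck dev px [-0.49  3.48 26.  ]
neck dev px [-0.52  4.42 32.  ]
```

Emit:
send_rows --increments '[[[-0.001, 0, 0.01], 0, -1], [[0, 0, 0.01], 0, -1], [[0, 0, 0.008], 0, -1], [[0, 0, 0.006], 0, -1], [[0, 0, 0.005], 0, -1], [[0, 0, 0.005], 0, -1], [[0, 0, 0], 0, -1], [[0, 0, 0], 0, -1]]'

```text
time_s: 35.0
tcp_pos: [0.4746, 0.3083, 0.1297]
tool_rot: [-180.0, 0.0, 14.4]
contact_force: [0.6, -0.0, -0.7]
gripper_width: 0.288
gripper_force: 30.0
```

Emit:
send_rows --increments '[[[0, 0, 0.003], 0, -1], [[0, 0, 0.003], 0, -1], [[0, 0, 0.003], 0, -1], [[0, 0, 0.003], 0, -1], [[0, 0, 0], 0, -1], [[0, 0, 0], 0, -1], [[0, 0, 0], 0, -1], [[0, 0, 0], 0, -1]]'

```text
time_s: 35.8
tcp_pos: [0.4745, 0.3082, 0.1176]
tool_rot: [-180.0, 0.0, 14.4]
contact_force: [-1.7, 1.1, -1.6]
gripper_width: 0.293
gripper_force: 30.0
```

Emit:
send_rows --increments '[[[-0.0005, -0.0003, 0.003], 0, -1], [[0, 0, 0.002], 0, -1], [[0, 0, 0.002], 0, -1], [[0, 0, 0.001], 0, -1], [[0, 0, 0], 0, -1], [[0, 0, 0], 0, -1], [[0, 0, 0], 0, -1], [[0, 0, 0], 0, -1]]'

```text
time_s: 36.6
tcp_pos: [0.4741, 0.3083, 0.1098]
tool_rot: [180.0, -0.0, 14.4]
contact_force: [-0.0, -1.9, 1.3]
gripper_width: 0.292
gripper_force: 30.0
```

Emit:
send_rows --increments '[[[0, 0, 0.001], 0, -1], [[0, 0, 0.001], 0, -1], [[0, 0, 0.001], 0, -1], [[0, 0, 0], 0, -1], [[0, 0, 0], 0, -1], [[0, 0, 0], 0, -1], [[0, 0, 0], 0, -1], [[0, 0, 0], 0, -1]]'

```text
time_s: 37.4
tcp_pos: [0.4744, 0.3084, 0.1096]
tool_rot: [180.0, -0.1, 14.4]
contact_force: [-5.9, -4.3, 27.3]
gripper_width: 0.291
gripper_force: 30.0
```

The force reached 27 N at z = 0.1096, so the cap is on the shoulder. Release, rise and return for the blue cap.

Emit:
send_rows --increments '[[[0, 0, -0.002], 0, -1], [[0, 0, 0], 0, 0.2], [[0, 0, 0], 0, 0.2], [[0, 0, 0], 0, 0.2], [[0, 0, 0], 0, 0.2], [[0, 0, 0], 0, 0.2], [[0, 0, -0.02], 0, 0.2], [[0, 0, -0.03], 0, 0.2]]'

```text
time_s: 38.2
tcp_pos: [0.4726, 0.3076, 0.1573]
tool_rot: [180.0, 0.3, 14.4]
contact_force: [0.7, -0.6, 1.0]
gripper_width: 0.603
gripper_force: 0.0
```

Emit:
send_rows --increments '[[[0, 0, -0.03], 0, 0.2], [[0, 0, 0], -0.12, 0.2], [[0, 0, 0], -0.14, 0.2], [[0, 0, 0], -0.14, 0.2], [[0, 0, 0], -0.14, 0.2], [[0, 0, 0], -0.14, 0.2], [[0, 0, 0], -0.14, 0.2], [[0, 0, 0], -0.14, 0.2]]'

```text
time_s: 39.0
tcp_pos: [0.474, 0.3084, 0.1885]
tool_rot: [-180.0, 0.0, 69.8]
contact_force: [-0.0, -0.2, -0.4]
gripper_width: 0.6
gripper_force: 0.0
```

Emit:
send_rows --increments '[[[0, 0, 0], -0.14, 0.2], [[0, 0, 0], -0.14, 0.2], [[0, 0, 0], -0.08, 0.2], [[-0.006, 0.02, 0], 0, 0.2], [[-0.01, 0.03, 0], 0, 0.2], [[-0.01, 0.03, 0], 0, 0.2], [[-0.01, 0.03, 0], 0, 0.2], [[-0.008, 0.024, 0], 0, 0.2]]'

```text
time_s: 39.8
tcp_pos: [0.6098, 0.2638, 0.1884]
tool_rot: [180.0, -0.0, 90.0]
contact_force: [-0.2, -0.1, 0.2]
gripper_width: 0.6
gripper_force: 0.0
```

```bash
python3 - <<'E'
from h import *
s=camera("scene"); plan(.6085,.264,.034,90)
for n in("top","scene"):
    c=camera(n)
    for o in dets(c,"cap_red_center",.025): print(n,*o)
E
```

```text
now [0.6137 0.2626 0.1885] [1.7977e+02 2.0000e-02 8.9960e+01] t 39.85 w 0.603 F [ 3.9 -0.   0.5]
turn -0.0007 then shift [ 0.0014 -0.0052  0.1545]
top cap_red_center 0.61 [np.float64(202.5), np.float64(140.2)] [0.7173, 0.294] [45, 92, 93] 115
scene cap_red_center 0.7 [np.float64(468.6), np.float64(249.5)] [0.5743, 0.3757] [62, 52, 114] 198
scene cap_red_center 0.47 [np.float64(445.1), np.float64(256.2)] [0.6246, 0.3244] [11, 16, 104] 220
```

Emit:
send_rows --increments '[[[0, 0, 0], 0, 0.2], [[0, 0, 0.03], 0, 0.2], [[0, 0, 0.03], 0, 0.2], [[0, 0, 0.02], 0, 0.2], [[0, 0, 0], 0, 0.2], [[0, 0, 0], 0, 0.2], [[0, 0, 0], 0, 0.2], [[0, 0, 0], 0, 0.2]]'

```text
time_s: 40.85
tcp_pos: [0.6091, 0.265, 0.1104]
tool_rot: [179.9, -0.1, 90.1]
contact_force: [-0.4, -0.2, -0.0]
gripper_width: 0.602
gripper_force: 0.0
```

```bash
python3 - <<'E'
from h import *
s=camera("scene"); plan(.6085,.264,.034,90)
b=s["color"][150:280,380:500]; cv2.imwrite("pics/s8.png",cv2.resize(b,(552,598),interpolation=3))
E
```

```text
now [0.6089 0.2649 0.1102] [ 1.7987e+02 -5.0000e-02  9.0070e+01] t 40.9 w 0.603 F [ 0.6 -0.2 -0.2]
turn 0.0011 then shift [-0.0009 -0.0004  0.0762]
```

View pics/s8.png

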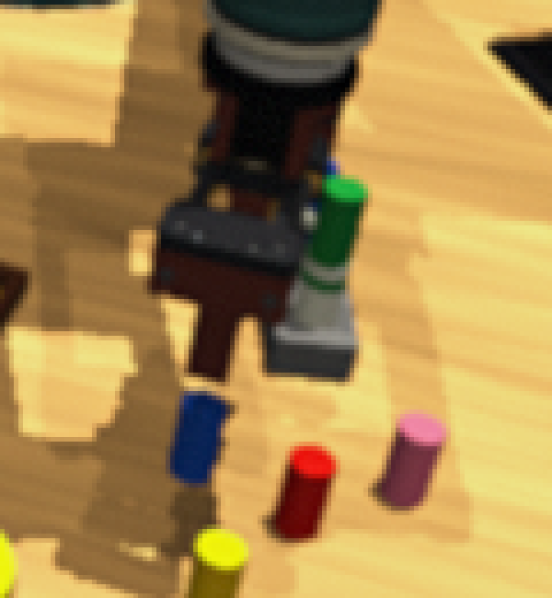

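The green cap sits upright on its marker at (338,225), collar visible below it. The blue cap at (200,437) is right below the fingers, so I'll grasp it.

Emit:
send_rows --increments '[[[-0.001, 0, 0.03], 0, 0.2], [[0, 0, 0.025], 0, 0.2], [[0, 0, 0.015], 0, 0.2], [[0, 0, 0.006], 0, 0.2], [[0, 0, 0], 0, 0.2], [[0, 0, 0], 0, -1], [[0, 0, 0], 0, -1], [[0, 0, 0], 0, -1]]'

```text
time_s: 41.7
tcp_pos: [0.6089, 0.2638, 0.0337]
tool_rot: [179.9, -0.0, 90.1]
contact_force: [0.6, -0.9, -0.3]
gripper_width: 0.367
gripper_force: 0.0
```

Emit:
send_rows --increments '[[[0, 0, 0], 0, -1], [[0, 0, 0], 0, -1], [[0, 0, 0], 0, -1], [[0, 0, 0], 0, -1], [[0, 0, 0], 0, -1], [[0, 0, -0.02], 0, -1], [[0, 0, -0.04], 0, -1], [[0, 0, -0.04], 0, -1]]'

```text
time_s: 42.5
tcp_pos: [0.607, 0.2632, 0.1325]
tool_rot: [-179.8, 0.0, 90.1]
contact_force: [1.3, 0.8, 0.1]
gripper_width: 0.288
gripper_force: 30.0
```

Emit:
send_rows --increments '[[[0, 0, -0.04], 0.08, -1], [[0, 0, -0.02], 0.14, -1], [[0, 0, 0], 0.14, -1], [[0, 0, 0], 0.14, -1], [[0, 0, 0], 0.14, -1], [[0, 0, 0], 0.14, -1], [[0, 0, 0], 0.14, -1], [[0, 0, 0], 0.14, -1]]'

```text
time_s: 43.3
tcp_pos: [0.6078, 0.2634, 0.1922]
tool_rot: [-180.0, 0.0, 29.0]
contact_force: [0.4, 0.1, -0.2]
gripper_width: 0.284
gripper_force: 30.0
```

Emit:
send_rows --increments '[[[0, 0, 0], 0.14, -1], [[0, 0, 0], 0.12, -1], [[0, 0, 0], 0, -1], [[0, 0, 0], 0, -1], [[0, 0, 0], 0, -1], [[0, 0, 0], 0, -1], [[0, 0, 0], 0, -1], [[0, 0, 0], 0, -1]]'

```text
time_s: 44.1
tcp_pos: [0.6082, 0.2635, 0.1927]
tool_rot: [-180.0, 0.0, 14.5]
contact_force: [-0.1, 0.3, -0.3]
gripper_width: 0.284
gripper_force: 30.0
```

```bash
python3 -c "
from h import *
plan(.4264,.296,.174,14.5)"
```

```text
now [0.6082 0.2635 0.1927] [-179.99    0.     14.45] t 44.1 w 0.284 F [-0.1  0.3 -0.3]
turn -0.0008 then shift [-0.1678 -0.077   0.0187]
```

Emit:
send_rows --increments '[[[-0.014, -0.006, 0], 0, -1], [[-0.028, -0.013, 0], 0, -1], [[-0.03, -0.014, 0], 0, -1], [[-0.03, -0.014, 0], 0, -1], [[-0.03, -0.014, 0], 0, -1], [[-0.022, -0.01, 0], 0, -1], [[-0.01, -0.004, 0], 0, -1], [[-0.004, -0.002, 0], 0, -1]]'

```text
time_s: 44.9
tcp_pos: [0.4257, 0.2964, 0.1929]
tool_rot: [-180.0, -0.0, 14.5]
contact_force: [0.9, 0.1, -0.1]
gripper_width: 0.287
gripper_force: 30.0
```

Emit:
send_rows --increments '[[[0, 0, 0.01], 0, -1], [[0, 0, 0.01], 0, -1], [[0, 0, 0], 0, -1], [[0, 0, 0], 0, -1], [[0, 0, 0], 0, -1], [[0, 0, 0], 0, -1], [[0, 0, 0], 0, -1], [[0, 0, 0], 0, -1]]'

```text
time_s: 45.7
tcp_pos: [0.4264, 0.2963, 0.1729]
tool_rot: [-180.0, -0.0, 14.4]
contact_force: [-0.4, -0.1, -0.6]
gripper_width: 0.28
gripper_force: 30.0
```

```bash
python3 relrun.py blue .4264 .296; python3 -c "
from h import *
plan(.4264,.296,.174,14.5)"
```

```text
tcp [0.4263 0.2963 0.1728] [0. 0. 0.]
cap dev px [-0.24  8.38 38.  ]
cap dev px [ 0.08 10.21 43.  ]
neck dev px [-1.56  1.21 21.  ]
neck dev px [-1.97  1.22 26.  ]
now [0.4262 0.2963 0.1728] [-1.7999e+02 -1.0000e-02  1.4430e+01] t 45.9 w 0.282 F [ 0.   0.2 -0.7]
turn -0.0012 then shift [ 0.0001  0.0003 -0.0012]
```

Emit:
send_rows --increments '[[[0, 0, 0.01], 0, -1], [[0, 0, 0.01], 0, -1], [[0, 0, 0.008], 0, -1], [[0, 0, 0.006], 0, -1], [[0, 0, 0.005], 0, -1], [[0, 0, 0.004], 0, -1], [[0, 0, 0], 0, -1], [[0, 0, 0], 0, -1]]'

```text
time_s: 46.7
tcp_pos: [0.4258, 0.2962, 0.1296]
tool_rot: [-180.0, 0.1, 14.4]
contact_force: [-1.1, 0.4, -0.4]
gripper_width: 0.285
gripper_force: 30.0
```

Emit:
send_rows --increments '[[[0, 0, 0.003], 0, -1], [[0, 0, 0.003], 0, -1], [[0, 0, 0.003], 0, -1], [[0, 0, 0.003], 0, -1], [[0, 0, 0], 0, -1], [[0, 0, 0], 0, -1], [[0, 0, 0], 0, -1], [[0, 0, 0], 0, -1]]'

```text
time_s: 47.5
tcp_pos: [0.4251, 0.2963, 0.1172]
tool_rot: [-180.0, 0.1, 14.4]
contact_force: [-5.5, 2.7, -1.8]
gripper_width: 0.29
gripper_force: 30.0
```

Emit:
send_rows --increments '[[[-0.0015, -0.001, 0], 0, -1], [[0, 0, 0], 0, -1], [[0, 0, 0.003], 0, -1], [[0, 0, 0.002], 0, -1], [[0, 0, 0.002], 0, -1], [[0, 0, 0], 0, -1], [[0, 0, 0], 0, -1], [[0, 0, 0], 0, -1]]'

```text
time_s: 48.3
tcp_pos: [0.4248, 0.2969, 0.1107]
tool_rot: [-180.0, -0.0, 14.4]
contact_force: [-0.6, -0.4, -0.0]
gripper_width: 0.286
gripper_force: 30.0
```

Emit:
send_rows --increments '[[[0, 0, 0.001], 0, -1], [[0, 0, 0.001], 0, -1], [[0, 0, 0.001], 0, -1], [[0, 0, 0], 0, -1], [[0, 0, 0], 0, -1], [[0, 0, 0], 0, -1], [[0, 0, 0], 0, -1], [[0, 0, 0], 0, -1]]'

```text
time_s: 49.1
tcp_pos: [0.4248, 0.2969, 0.1083]
tool_rot: [-180.0, -0.0, 14.4]
contact_force: [-2.0, -1.0, 5.7]
gripper_width: 0.284
gripper_force: 30.0
```

Starting to seat; press a little further before releasing.

Emit:
send_rows --increments '[[[0, 0, 0.001], 0, -1], [[0, 0, 0.0005], 0, -1], [[0, 0, 0], 0, -1], [[0, 0, 0], 0, -1], [[0, 0, 0], 0, -1], [[0, 0, 0], 0, -1], [[0, 0, 0], 0, -1], [[0, 0, 0], 0, -1]]'

```text
time_s: 49.9
tcp_pos: [0.4249, 0.297, 0.1081]
tool_rot: [-180.0, -0.1, 14.4]
contact_force: [-5.4, -3.0, 21.0]
gripper_width: 0.283
gripper_force: 30.0
```

Emit:
send_rows --increments '[[[0, 0, -0.0015], 0, -1], [[0, 0, 0], 0, 0.2], [[0, 0, 0], 0, 0.2], [[0, 0, 0], 0, 0.2], [[0, 0, 0], 0, 0.2], [[0, 0, 0], 0, 0.2], [[0, 0, -0.02], 0, 0.2], [[0, 0, -0.03], 0, 0.2]]'

```text
time_s: 50.7
tcp_pos: [0.4231, 0.296, 0.1566]
tool_rot: [179.9, 0.3, 14.4]
contact_force: [0.1, -0.2, -0.6]
gripper_width: 0.599
gripper_force: 0.0
```

Emit:
send_rows --increments '[[[0, 0, -0.03], 0, 0.2], [[0, 0, 0], -0.12, 0.2], [[0, 0, 0], -0.14, 0.2], [[0, 0, 0], -0.14, 0.2], [[0, 0, 0], -0.14, 0.2], [[0, 0, 0], -0.14, 0.2], [[0, 0, 0], -0.14, 0.2], [[0, 0, 0], -0.14, 0.2]]'

```text
time_s: 51.5
tcp_pos: [0.4245, 0.2968, 0.1876]
tool_rot: [-180.0, 0.0, 69.8]
contact_force: [0.0, 0.7, -0.1]
gripper_width: 0.598
gripper_force: 0.0
```

Emit:
send_rows --increments '[[[0, 0, 0], -0.14, 0.2], [[0, 0, 0], -0.14, 0.2], [[0, 0, 0], -0.08, 0.2], [[0.004, 0.03, 0], 0, 0.2], [[0.005, 0.04, 0], 0, 0.2], [[0.006, 0.04, 0], 0, 0.2], [[0.006, 0.04, 0], 0, 0.2], [[0.006, 0.034, 0], 0, 0.2]]'

```text
time_s: 52.3
tcp_pos: [0.6106, 0.3241, 0.1874]
tool_rot: [180.0, -0.0, 90.0]
contact_force: [0.5, -0.4, 0.5]
gripper_width: 0.596
gripper_force: 0.0
```

Emit:
send_rows --increments '[[[0.003, 0.02, 0], 0, 0.2], [[0, 0, 0.02], 0, 0.2], [[0, 0, 0.03], 0, 0.2], [[0, 0, 0.03], 0, 0.2], [[0, 0, 0], 0, 0.2], [[0, 0, 0], 0, 0.2], [[0, 0, 0], 0, 0.2], [[0, 0, 0], 0, 0.2]]'

```text
time_s: 53.1
tcp_pos: [0.6298, 0.3276, 0.1098]
tool_rot: [179.8, -0.1, 90.1]
contact_force: [-0.4, -0.7, -0.8]
gripper_width: 0.602
gripper_force: 0.0
```

```bash
python3 - <<'E'
from fit import *
s=camera("scene"); plan(.629,.3265,.034,90)
for k,x in {'blue':(.4253,.2968),'green':(.4748,.3084)}.items():
    # top disc expected at z=.125
    P=poly(s,*x,.013,.125); print(k,'pred top rows',P[:,1].min().round(1),P[:,1].max().round(1),'cols',P[:,0].min().round(1),P[:,0].max().round(1))
    x0,y0,w,h=cv2.boundingRect(P.astype(np.float32))
    for ce,a,m in blobs(s,k,box=(x0-5,y0-6,x0+w+5,y0+h+20),smin=100)[:1]:
        v,u=np.nonzero(m); print('  seen',v.min(),v.max(),u.min(),u.max(),a)
b=masks(s,'red',(.629,.3265),CAP); print(solve(s,b[0][2],(.629,.3265),CAP))
E
```

```text
now [0.6296 0.3275 0.1096] [ 1.7984e+02 -7.0000e-02  9.0060e+01] t 53.15 w 0.599 F [ 0.1  0.7 -0.3]
turn 0.001 then shift [-0.001  -0.0006  0.0756]
blue pred top rows 178.4 183.5 cols 448.7 458.4
  seen 179 194 446 451 37
green pred top rows 188.3 193.8 cols 450.3 460.4
  seen 205 206 452 454 6
(array([0.6267, 0.3258]), 194, 226)
```

Emit:
send_rows --increments '[[[-0.0005, -0.0005, 0.03], 0, 0.2], [[0, 0, 0.025], 0, 0.2], [[0, 0, 0.014], 0, 0.2], [[0, 0, 0.006], 0, 0.2], [[0, 0, 0], 0, 0.2], [[0, 0, 0], 0, -1], [[0, 0, 0], 0, -1], [[0, 0, 0], 0, -1]]'

```text
time_s: 53.95
tcp_pos: [0.6288, 0.3269, 0.0338]
tool_rot: [179.9, -0.0, 90.1]
contact_force: [0.7, 0.4, -0.2]
gripper_width: 0.368
gripper_force: 0.0
```

Emit:
send_rows --increments '[[[0, 0, 0], 0, -1], [[0, 0, 0], 0, -1], [[0, 0, 0], 0, -1], [[0, 0, 0], 0, -1], [[0, 0, 0], 0, -1], [[0, 0, -0.02], 0, -1], [[0, 0, -0.04], 0, -1], [[0, 0, -0.04], 0, -1]]'

```text
time_s: 54.75
tcp_pos: [0.6269, 0.3261, 0.1323]
tool_rot: [-179.8, 0.1, 90.1]
contact_force: [0.8, 0.2, -0.7]
gripper_width: 0.287
gripper_force: 30.0
```

Emit:
send_rows --increments '[[[0, 0, -0.04], 0.08, -1], [[0, 0, -0.02], 0.14, -1], [[0, 0, 0], 0.14, -1], [[0, 0, 0], 0.14, -1], [[0, 0, 0], 0.14, -1], [[0, 0, 0], 0.14, -1], [[0, 0, 0], 0.14, -1], [[0, 0, 0], 0.14, -1]]'

```text
time_s: 55.55
tcp_pos: [0.6277, 0.3264, 0.1921]
tool_rot: [-180.0, 0.1, 29.0]
contact_force: [0.5, 0.2, -0.0]
gripper_width: 0.284
gripper_force: 30.0
```

Emit:
send_rows --increments '[[[0, 0, 0], 0.14, -1], [[0, 0, 0], 0.12, -1], [[0, 0, 0], 0, -1], [[0, 0, 0], 0, -1], [[0, 0, 0], 0, -1], [[0, 0, 0], 0, -1], [[0, 0, 0], 0, -1], [[0, 0, 0], 0, -1]]'

```text
time_s: 56.35
tcp_pos: [0.628, 0.3265, 0.1927]
tool_rot: [-180.0, -0.0, 14.5]
contact_force: [0.1, 0.8, 0.3]
gripper_width: 0.286
gripper_force: 30.0
```

```bash
python3 -c "
from h import *
plan(.3758,.2845,.174,14.5)"
```

```text
now [0.628  0.3265 0.1927] [-179.99   -0.     14.46] t 56.35 w 0.286 F [0.1 0.8 0.3]
turn -0.0008 then shift [-0.2547 -0.0224  0.0187]
```

Emit:
send_rows --increments '[[[-0.02, -0.002, 0], 0, -1], [[-0.036, -0.003, 0], 0, -1], [[-0.04, -0.004, 0], 0, -1], [[-0.04, -0.004, 0], 0, -1], [[-0.04, -0.004, 0], 0, -1], [[-0.036, -0.003, 0], 0, -1], [[-0.028, -0.002, 0], 0, -1], [[-0.014, -0.001, 0], 0, -1]]'

```text
time_s: 57.15
tcp_pos: [0.3737, 0.2848, 0.1928]
tool_rot: [180.0, 0.1, 14.5]
contact_force: [0.4, -0.4, 0.4]
gripper_width: 0.29
gripper_force: 30.0
```

Emit:
send_rows --increments '[[[0, 0, 0.01], 0, -1], [[0, 0, 0.01], 0, -1], [[0, 0, 0], 0, -1], [[0, 0, 0], 0, -1], [[0, 0, 0], 0, -1], [[0, 0, 0], 0, -1], [[0, 0, 0], 0, -1], [[0, 0, 0], 0, -1]]'

```text
time_s: 57.95
tcp_pos: [0.3765, 0.2856, 0.1728]
tool_rot: [-180.0, -0.0, 14.4]
contact_force: [-0.9, -0.2, 0.3]
gripper_width: 0.292
gripper_force: 30.0
```

```bash
python3 relrun.py red .3762 .285; python3 -c "
from h import *
plan(.3762,.285,.1296,14.5)"
```

```text
tcp [0.3764 0.2856 0.1728] [0. 0. 0.]
cap dev px [-0.36 11.8  60.  ]
cap dev px [-0.38 16.31 69.  ]
neck dev px [-1.8  1.1 24. ]
neck dev px [-2.21  0.86 29.  ]
now [0.3763 0.2856 0.1728] [-1.7999e+02 -1.0000e-02  1.4430e+01] t 58.15 w 0.288 F [-0.   0.5 -0.4]
turn -0.0012 then shift [-0.0003  0.0005  0.0432]
```

Emit:
send_rows --increments '[[[0, 0, 0.01], 0, -1], [[0, 0, 0.01], 0, -1], [[0, 0, 0.008], 0, -1], [[0, 0, 0.006], 0, -1], [[0, 0, 0.005], 0, -1], [[0, 0, 0.004], 0, -1], [[0, 0, 0], 0, -1], [[0, 0, 0], 0, -1]]'

```text
time_s: 58.95
tcp_pos: [0.3764, 0.2856, 0.1298]
tool_rot: [-180.0, -0.0, 14.4]
contact_force: [-0.5, -0.4, 0.1]
gripper_width: 0.29
gripper_force: 30.0
```

Emit:
send_rows --increments '[[[0, 0, 0.003], 0, -1], [[0, 0, 0.003], 0, -1], [[0, 0, 0.003], 0, -1], [[0, 0, 0.003], 0, -1], [[0, 0, 0], 0, -1], [[0, 0, 0], 0, -1], [[0, 0, 0], 0, -1], [[0, 0, 0], 0, -1]]'

```text
time_s: 59.75
tcp_pos: [0.3764, 0.2856, 0.1178]
tool_rot: [-180.0, -0.0, 14.4]
contact_force: [0.3, 0.3, -0.1]
gripper_width: 0.286
gripper_force: 30.0
```

Emit:
send_rows --increments '[[[0, 0, 0.003], 0, -1], [[0, 0, 0.003], 0, -1], [[0, 0, 0.002], 0, -1], [[0, 0, 0.001], 0, -1], [[0, 0, 0.001], 0, -1], [[0, 0, 0], 0, -1], [[0, 0, 0], 0, -1], [[0, 0, 0], 0, -1]]'

```text
time_s: 60.55
tcp_pos: [0.3762, 0.2854, 0.1083]
tool_rot: [-180.0, 0.0, 14.4]
contact_force: [-2.8, -1.6, 8.4]
gripper_width: 0.286
gripper_force: 30.0
```

Seating; a bit more press, then release and retreat so both cameras are clear.

Emit:
send_rows --increments '[[[0, 0, 0.001], 0, -1], [[0, 0, 0], 0, -1], [[0, 0, 0], 0, -1], [[0, 0, 0], 0, -1], [[0, 0, 0], 0, -1], [[0, 0, 0], 0, -1], [[0, 0, 0], 0, -1], [[0, 0, 0], 0, -1]]'

```text
time_s: 61.35
tcp_pos: [0.3763, 0.2855, 0.1082]
tool_rot: [-180.0, -0.0, 14.4]
contact_force: [-4.5, -3.4, 20.8]
gripper_width: 0.287
gripper_force: 30.0
```

Emit:
send_rows --increments '[[[0, 0, -0.0015], 0, -1], [[0, 0, 0], 0, 0.2], [[0, 0, 0], 0, 0.2], [[0, 0, 0], 0, 0.2], [[0, 0, 0], 0, 0.2], [[0, 0, 0], 0, 0.2], [[0, 0, -0.02], 0, 0.2], [[0, 0, -0.03], 0, 0.2]]'

```text
time_s: 62.15
tcp_pos: [0.3749, 0.2847, 0.1573]
tool_rot: [179.9, 0.3, 14.4]
contact_force: [1.1, -0.3, 0.3]
gripper_width: 0.604
gripper_force: 0.0
```

Emit:
send_rows --increments '[[[0, 0, -0.04], 0, 0.2], [[0, 0, -0.04], 0, 0.2], [[0, 0.04, 0], 0, 0.2], [[0, 0.045, 0], 0, 0.2], [[0, 0.045, 0], 0, 0.2], [[0, 0.045, 0], 0, 0.2], [[0, 0.045, 0], 0, 0.2], [[0, 0.045, 0], 0, 0.2]]'

```text
time_s: 62.95
tcp_pos: [0.4424, 0.0271, 0.2382]
tool_rot: [-180.0, -0.0, 14.4]
contact_force: [-0.0, -0.3, 0.2]
gripper_width: 0.602
gripper_force: 0.0
```

Emit:
send_rows --increments '[[[0, 0.045, 0], 0, 0.2], [[0, 0.045, 0], 0, 0.2], [[0, 0.045, 0], 0, 0.2], [[0, 0.045, 0], 0, 0.2], [[0, 0.04, 0], 0, 0.2], [[0, 0, 0], 0, 0.2], [[0, 0, 0], 0, 0.2], [[0, 0, 0], 0, 0.2]]'

```text
time_s: 63.75
tcp_pos: [0.4964, -0.183, 0.2378]
tool_rot: [-179.9, 0.0, 14.4]
contact_force: [0.4, 0.4, -0.3]
gripper_width: 0.602
gripper_force: 0.0
```

```bash
python3 - <<'E'
from fit import *
plan(0,0,0,0)
t=camera("top"); s=camera("scene")
M={'green':(.4748,.3084),'blue':(.4255,.2965),'red':(.3768,.284)}
for n,c in(("top",t),("scene",s)):
  for k,x in M.items():
    _,H,A=hull(c,*x,[(.013,.075),(.013,.125)]); B=cv2.boundingRect(H)
    m=blobs(c,k,box=(B[0]-5,B[1]-6,B[0]+B[2]+5,B[1]+B[3]+4),smin=90)
    if m: v,u=np.nonzero(m[0][2]); print(n,k,'pred rows',H[:,0,1].min().round(1),H[:,0,1].max().round(1),'cols',H[:,0,0].min().round(1),H[:,0,0].max().round(1),'seen',v.min(),v.max(),u.min(),u.max(),m[0][1],round(A))
for o in counters(t,(262,155,315,240)): print("counter",o)
for q in blobs(t,'orange',box=(395,155,455,260),smin=60)[:1]: print('ruler',rect(t,q[2],.008),q[1])
for q,z in(("vase",.05),("tumbler",.045),("tape",.012)): print(dets(t,q,z)[:1],dets(s,q,z)[:1])
for k in HUE:
  if k in('red','blue','green'): print(k,[(b[0].round(1).tolist(),int(b[1])) for b in blobs(t,k,box=(262,155,400,245),smin=70,amin=8)])
E
```

```text
now [ 0.4964 -0.183   0.2378] [-1.7992e+02  5.0000e-02  1.4450e+01] t 63.75 w 0.602 F [ 0.4  0.4 -0.3]
turn 0.2522 then shift [-0.4964 -0.183   0.2378]
top green pred rows 227.3 238.7 cols 177.3 195.0 seen 228 237 178 188 95 165
top blue pred rows 247.1 259.7 cols 182.1 199.7 seen 248 258 183 193 85 166
top red pred rows 266.8 280.5 cols 187.2 204.5 seen 269 279 187 198 93 168
scene green pred rows 188.3 209.0 cols 446.6 460.4 seen 188 207 447 459 165 200
scene blue pred rows 178.4 198.4 cols 445.0 458.3 seen 178 196 446 457 101 186
scene red pred rows 169.2 188.5 cols 443.3 456.0 seen 170 187 445 455 79 173
counter ([285.4, 185.3], 132, [0.5962, 0.0754])
counter ([280.4, 204.9], 56, [0.5439, 0.089])
counter ([290.6, 206.5], 45, [0.5395, 0.0619])
ruler (array([ 0.5302, -0.2314]), array([0.0269, 0.1343]), -1.2) 222
[('vase', 0.84, [np.float64(452.0), np.float64(129.3)], [0.7361, -0.3633], [43, 38, 52], 1345)] [('vase', 0.93, [np.float64(200.6), np.float64(183.7)], [0.6419, -0.4047], [61, 12, 5], 1453)]
[('tumbler', 0.75, [np.float64(283.9), np.float64(111.8)], [0.7868, 0.0757], [84, 94, 98], 754)] [('tumbler', 0.81, [np.float64(328.2), np.float64(257.2)], [0.7687, 0.0671], [108, 146, 163], 1159)]
[('tape', 0.64, [np.float64(252.6), np.float64(126.4)], [0.7565, 0.1634], [63, 135, 134], 552)] [('tape', 0.88, [np.float64(365.6), np.float64(274.8)], [0.7549, 0.1597], [14, 198, 200], 763)]
red [([293.8, 206.7], 13), ([288.0, 206.0], 9)]
green [([291.7, 185.9], 30), ([280.4, 204.9], 27)]
blue [([281.8, 185.3], 34)]
```

All three caps match their fully seated outlines in both cameras. The counters are in the bay, and the vase, tumbler and tape are where they started. Handing in.

```bash
python3 -c "
from rig import bot
print(bot.job_done())"
```

```text
the job is handed in; nothing more can be done
None
```

I handed the job in at about 64 s: all four counters present are in the bay, the straightedge lay flat and centred on its felt when last measured (the arm hid it in the final picture), and the three caps are fully home on their own colours.

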